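# Shut the plate warmer's lid with the hook pole

### The job

The plate warmer is hot, so its lid is shut with the hook pole: lift the red-tipped clamp arm on the pole's rest until it snaps over and stays open, and take the pole out. Put the pole's hook through the brass ring on the raised lid, swing the lid down fully shut with the hook still in the ring, then unhook and lay the pole back in both cradles of its rest, the way round it was. Keep the gripper and arm off the warmer and its lid, and do not disturb the things standing around.

Things in the scene. Friction and masses are not known exactly. Their poses are not given: they have to be found in the camera images.
- warmer: Plate warmer, a fixed white tub 140 (x) x 236 (y) x 105 mm with a steel lid hinged on its far top edge. Origin: centre of the underside; x points from its front (knob, lamp, ring side) to its back, z up. Its yaw varies.
- lid (a joint): Lid angle, rad: 0 shut flat on the tub, 1.6 standing back; starts at 1.2 to 1.45. The hinge is stiff (0.12 N m) and the lid stays where it is left; it turns about the warmer's y axis. The lid panel is 128 mm long, 236 mm wide, 6 mm thick.
- lid_hinge (a point): Point on the lid's hinge line, middle of its width, 64 mm behind the warmer's centre and 108 mm above the worktop.
- eye (a point): Centre of the brass ring on the lid's free edge, mid-width, 146 mm from the hinge line in the plane of the lid (its centre is at hinge + 146 mm x (-cos a) along the warmer's x and 146 mm x sin a up, for lid angle a). Opening 28 mm across, bar 6 mm thick; the hole's axis is the warmer's y axis, so a pin along y goes through it at any lid angle. The lid's edge begins 20 mm from the ring's centre.
- pole_grip (a point): Point to grasp the hook pole, on its axis. Pole 200 mm long, 0.12 kg; x runs along it towards the hook, z up. Square wooden handle 22x22 mm reaches from 80 mm behind this point to 40 mm ahead of it; then a 10 mm steel rod reaches 120 mm ahead of this point and ends in a side pin of 8 mm diameter that points to the pole's +y, 44 mm long from the rod's axis. At the start the pole lies clamped in the rest, its axis 50 mm above the worktop.
- hook (a point): Middle of the hook's side pin, 120 mm ahead (x) of pole_grip and 22 mm to its +y. The pin is through the ring when this is near eye.
- seat (a point): Where pole_grip belongs when the pole lies in the rest: the rest is a fixed wooden base 190 x 155 x 10 mm with two open-topped grey cradles, 60 mm behind this point (holding the handle, 30 mm wide) and 70 mm ahead of it (holding the rod, 16 mm wide, flared). x is the pole's direction towards the hook, z up; 50 mm above the worktop. The rest's yaw varies.
- clamp_arm (a joint): Angle of the rest's clamp arm, rad: 0 pressed on the rod by its spring (about 2.5 N at the tab), about 0.8 the dead point; past it the spring snaps the arm to 1.5 and holds it open, standing up beside the pole to 180 mm above the worktop.
- clamp_pivot (a point): Point on the clamp arm's pivot, whose line is parallel to the seat's x; 70 mm ahead of the seat, 52 mm to its +y side, 66 mm above the worktop.
- clamp_tab (a point): Centre of the red tab at the arm's free end, 20 mm wide along the pivot line, 26 mm long, 18 mm high; 103 mm from the pivot, at the seat's -y side when clamped. It rises and moves towards the seat's +y when the arm opens.
- cooking_spray: Bystander: orange aerosol can, 61 mm wide, 194 mm tall, loose. Origin under its centre.
- mug_1: Bystander: white mug, 80 mm wide, 91 mm tall, loose. Origin under its centre.
- tin_1: Bystander: food tin with a tomato label, 75 mm wide, 110 mm tall, loose. Origin under its centre.
- pole: The hook pole itself (see pole_grip); its origin is on its axis, 20 mm ahead of pole_grip.
Mind the look-alikes: they are no part of the job. There is more than one size of the pole; the one meant has the size given above.

How it is judged:
By the outcome, as a careful person would: the job done as asked, in the order asked, and still so for the second after the job is handed in, with the robot touching nothing.
It also fails if it takes over 66 s, if anything falls off the work surface, if the arm or the gripper's body presses on something with over 40 N, if the wrist force passes 120 N, or if a joint passes its speed limit or range.

### The arm

A 6-joint arm with a two-finger parallel gripper is mounted at the origin on a cart in front of the work surface, level with it; the furniture and walls round the work are solid. World frame = base frame: x ahead of the robot, y to its left, z up, the work surface at z = 0. Lengths are in m, angles in rad, forces in N, time in s.
With the tool pointing down it reaches from about 0.425 to 0.95 m from the base axis. Payload 14.7 kg.
Tool frame: the origin (TCP) lies midway between the tips of the shut fingers; the grasp point (between the pads) lies 19 mm behind it; x points along the fingers, z is the direction in which the jaws open and shut, and the axes are right-handed (so a half turn about x gives the same grasp; the last joint's range is limited). The gripper opens to 85 mm and grips with 20 to 120 N. Pads are 22 mm wide; open, the fingers measure 114 mm over their backs; the gripper's body (76 mm by 85 mm) begins 54 mm behind the grasp point. The pads swing forward as they close: fully open they stand 13 mm farther back than shut.
Start: joints at [1.184, 0.48, 1.596, -0, 1.065, -0.047], TCP at [0.217, 0.613, 0.231] pointing down, gripper open.
Joint ranges: [-2.75, 2.75], [-0.82, 2.05], [0.23, 2.67], [-1.56, 4.7], [0.09, 2.69], [-2.92, 2.92]. Speed limits (rad/s): [1.89, 1.89, 2.39, 3.01, 3.01, 3.01].

### API

Orientations are given as a rotation vector (axis times angle).
In Python, from rig import * gives the robot as it stands.
- The arm moves only by the tool jog_arm, never from a script. Its argument "targets" is a list of rows, each an object of numbers: "x", "y", "z": the shift along the world's x, y, z in m; "ax", "ay", "az": the turn, a rotation vector about the world's x, y, z in rad. In form: [{"x": .., "y": .., "z": .., "ax": .., "ay": .., "az": ..}, ...]. A call has 1 to 5 rows; each row is the pose to reach, as a shift and turn from the pose commanded when the call began; what a row does not reach only later rows make up. A row lasts 1/10 s, in which the tool goes at most 50 mm and 8.59 degrees, less where a joint would pass 70% of its speed; a pose out of reach is approached as far as the arm can. A call with a gripper value outside its range is refused whole. "jaw" is the opening, from 0 (shut) to 1 (fully open), set as the call begins (left out, the last holds). The fingers move at their own pace and stop on an object; "grip_force" is the grip in N (left out, the last holds). Time passes only in rows, so rows that repeat a pose let the fingers close. It gives the time, the measured TCP pose, the force and the opening at its end, in the units of the state.
- observe(): the state, without advancing time (a new reading comes with each control period).
- capture(name): name is "scene" or "top" or "wrist"; returns (picture, depth): 400x640x3 uint8, red, green, blue; 400x640 float32, m along the optical axis (not along the pixel's ray), 0 where there is no reading.
- calibration(name): a dict with "fx", "fy", "cx", "cy" (pixels), "origin" and "attitude" of the camera in the world; the wrist camera has in their place "tool_from_camera" (4x4, takes a point from camera to tool coordinates, whose origin is the TCP and whose axes are the tool frame's). Camera axes: x right, y up, looking along -z (the intrinsics and any distortion apply to the point x, -y, -z); pixel columns grow to the right and rows downward; lengths in m; the calibration is good to about 2 mm. The wrist camera is an equidistant fisheye: a pixel r from the principal point sees the ray r / f radians off the axis. A picture is of the moment at which its call begins: read the wrist's pose just before it. calibration takes no time and is no camera call.
- finish_job(): hands the job in, once; it reports no verdict.
Trained networks look in the newest picture that a camera, given by its name, has taken for a name from the list of things; names that differ only in an ending like _2 or _b are one class to them, and where a whole thing is asked for, a point or a joint stands for the part that bears it (a point fixed in the world has none). Each returns a list of dicts, best first, with "p" (0 to 1); they miss things now and then, are a little off and sometimes report something else, mostly with a low value. They report only what shows in the picture. A call takes as long as a camera call. They do not tell look-alikes from the thing itself.
- boxes_of(camera, target): "pixel" ([column, row] in pixels, amid what is visible of it).
The state is a dict: "time_s": time; "joints": joint angles; "qd": joint speeds; "joint_efforts": joint torques, N m; "eef_pos": TCP position; "eef_rot": TCP orientation; "contact_force": force on the tool from outside, world axes, zero at the start; "wrist_torque": the same for the moment, N m; "gripper_width": finger opening in m.
Only numpy, scipy, OpenCV 4.12 (cv2) and the standard library are available. Lean on these libraries where they do the work, as an engineer would, in place of code of your own. Each camera call takes 0.05 s, during which the arm holds its last target.

## Working session

There is one attempt and no reset: what is moved stays moved. The work goes in short steps, Python scripts to look and compute and a tool call to move; the robot and the scene stay as the last step left them, time stands still between calls to the robot, and variables do not carry over. Pictures are saved under pics/ and viewed, and the job is handed in when it is done.

Besides the shell and the picture viewer there is one more tool, called after "Call:" by a JSON object that holds its "api" and its "payload". jog_arm: Moves the arm, as the interface text tells. Its arguments: {"type":"object","properties":{"targets":{"type":"array","items":{"type":"object","properties":{"x":{"type":"number"},"y":{"type":"number"},"z":{"type":"number"},"ax":{"type":"number"},"ay":{"type":"number"},"az":{"type":"number"}}}},"jaw":{"type":"number"},"grip_force":{"type":"number"}},"required":["targets"]}

```bash
ls; mkdir -p pics; cat > h.py <<'E'
from rig import *
import numpy as np, cv2
from scipy.spatial.transform import Rotation as R
def snap(n,f):
    im,d=capture(n); cv2.imwrite(f'pics/{f}.png',im[:,:,::-1]); np.save(f'pics/{f}.npy',d); return im,d
def att(c):
    a=np.array(c['attitude'],float)
    if a.shape==(3,3): return a
    return R.from_rotvec(a).as_matrix() if a.size==3 else R.from_quat(a).as_matrix()
def pt(c,u,v,z):
    p=np.array([(u-c['cx'])/c['fx']*z,-(v-c['cy'])/c['fy']*z,-z])
    return att(c)@p+np.array(c['origin'])
def cloud(c,d):
    v,u=np.mgrid[:d.shape[0],:d.shape[1]]
    P=np.stack([(u-c['cx'])/c['fx']*d,-(v-c['cy'])/c['fy']*d,-d],-1)
    return P@att(c).T+np.array(c['origin'])
def proj(c,p):
    q=att(c).T@(np.array(p)-np.array(c['origin'])); return c['cx']+c['fx']*q[0]/-q[2], c['cy']-c['fy']*q[1]/-q[2]
E
python3 - <<'E'
from h import *
for n in('scene','top'):
    snap(n,n+'0'); print(n,calibration(n))
    for t in('pole_grip','clamp_tab','eye','warmer','seat','hook','clamp_pivot'):
        try: print(t,[(np.round(b['pixel']),round(b['p'],2)) for b in boxes_of(n,t)][:4])
        except Exception as e: print(t,e)
print(calibration('wrist')); print(observe())
E
```

```text
pics
scene {'fx': 390.2569252047563, 'fy': 390.2569252047563, 'cx': 318.0349865669843, 'cy': 199.2931617241011, 'origin': array([ 0.03302829, -0.90919429,  0.85647786]), 'attitude': array([ 0.90511189, -0.25182766, -0.50492489])}
pole_grip [(array([314., 272.]), 0.86), (array([281., 234.]), 0.76)]
clamp_tab [(array([327., 171.]), 0.68), (array([338., 253.]), 0.53)]
eye [(array([340., 151.]), 0.96)]
warmer [(array([326., 172.]), 0.93), (array([325., 274.]), 0.31)]
seat [(array([323., 276.]), 0.58)]
hook [(array([314., 272.]), 0.83), (array([275., 234.]), 0.67)]
clamp_pivot [(array([323., 275.]), 0.72), (array([384., 319.]), 0.45)]
top {'fx': 430.94507521722915, 'fy': 430.94507521722915, 'cx': 321.51435279271516, 'cy': 204.95175180433154, 'origin': array([ 0.2471786 , -0.24985689,  1.6794813 ]), 'attitude': array([ 0.22181604, -0.1272619 , -0.97669774])}
pole_grip [(array([348., 278.]), 0.75), (array([357., 260.]), 0.4)]
clamp_tab [(array([360., 259.]), 0.74)]
eye [(array([311., 156.]), 0.55), (array([220., 181.]), 0.23)]
warmer [(array([308., 174.]), 0.94), (array([353., 258.]), 0.59)
[... 619 characters left out ...]
1.00000000e+00]])}
{'time_s': 0.8, 'joints': array([ 1.18440062e+00,  4.80147084e-01,  1.59627853e+00,  1.77499526e-05,
        1.06508589e+00, -4.65590661e-02]), 'qd': array([ 1.40154776e-03,  1.47770879e-03, -4.16342670e-05,  1.21311445e-04,
        6.76582855e-04,  1.96856331e-03]), 'joint_efforts': array([-3.44511391e-04, -9.50408220e+01, -4.30649829e+01,  2.13577891e-04,
        4.63997494e-04,  1.66578184e-05]), 'eef_pos': array([0.21662273, 0.61285981, 0.23133893]), 'eef_rot': array([-0.95525489,  1.35096317,  0.95534888]), 'contact_force': array([0.06809009, 0.69381375, 0.38745222]), 'wrist_torque': array([ 0.01992863, -0.00482826, -0.0442257 ]), 'gripper_width': 0.08528016645003451}
```

View pics/scene0.png

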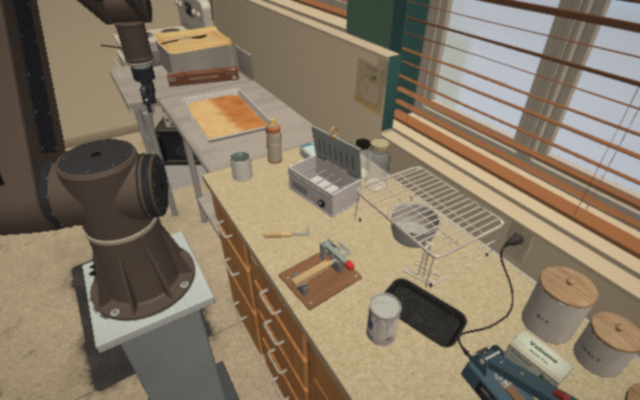

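View pics/top0.png

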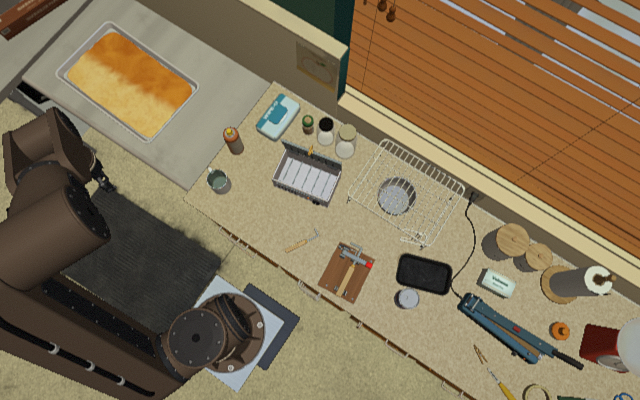

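```bash
python3 -c "
import cv2
for n,(a,b,c,d) in {'scene0':(180,130,240,180),'top0':(250,130,160,170)}.items():
    im=cv2.imread(f'pics/{n}.png')[b:b+d,a:a+c]; s=min(800//c,600//d); cv2.imwrite(f'pics/{n}z.png',cv2.resize(im,None,fx=s,fy=s,interpolation=2))
"
```

```text
(no output)
```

View pics/scene0z.png

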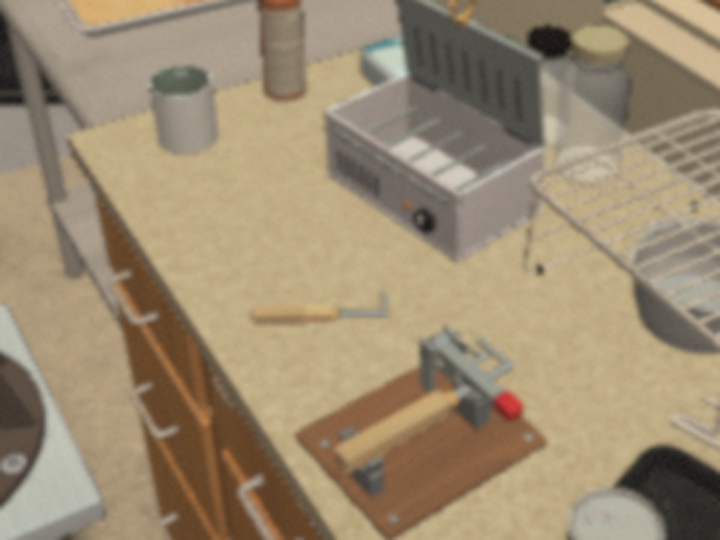

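View pics/top0z.png

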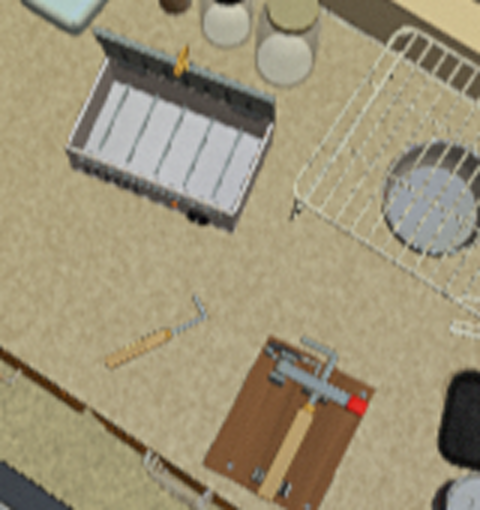

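The clamped pole is at rest (scene ~315,272), with its red tab at (350,265). A smaller look-alike pole lies loose at (287,234). The warmer's lid is raised and its ring is at (334,134). Next I'll measure with the depth images.

```bash
python3 - <<'E'
from h import *
for n in('scene','top'):
    c=calibration(n); d=np.load(f'pics/{n}0.npy'); im=cv2.imread(f'pics/{n}0.png'); P=cloud(c,d)
    h=cv2.cvtColor(im,cv2.COLOR_BGR2HSV)
    print(n,'depth0 frac',(d==0).mean())
    sl=np.zeros(d.shape,bool)
    if n=='scene': sl[240:310,280:365]=1
    else: sl[240:305,318:380]=1
    red=sl&((h[...,0]<6)|(h[...,0]>172))&(h[...,1]>160)&(h[...,2]>120)
    print('red',red.sum(),P[red].mean(0).round(4),P[red].max(0).round(3),P[red].min(0).round(3))
    v,u=np.nonzero(red); print(u.mean(),v.mean())
    # wood: height 0.045-0.07
    w=sl&(P[...,2]>.055)&(P[...,2]<.067)&(h[...,0]>8)&(h[...,0]<28)&(h[...,1]>60)
    Q=P[w]; m=Q.mean(0); U,S,V=np.linalg.svd((Q-m)[:,:2],full_matrices=False)
    t=(Q-m)[:,:2]@V[0]; print('handle',len(Q),m.round(4),V[0],np.degrees(np.arctan2(V[0][1],V[0][0])),t.min(),t.max(),(m[:2]+V[0]*t.min()).round(4),(m[:2]+V[0]*t.max()).round(4))
    # base board z~.01
    b=sl&(P[...,2]>.004)&(P[...,2]<.016)&(h[...,1]>70)&(h[...,2]<130)
    Q=P[b]; print('board',len(Q), cv2.minAreaRect((Q[:,:2]*1000).astype(np.float32)),Q[:,2].mean())
    # table z
    print('table z',np.median(P[(abs(P[...,2])<.02)&(P[...,0]>.4)][:,2]))
E
```

```text
scene depth0 frac 0.0042421875
red 48 [ 0.4923 -0.3135  0.0732] [ 0.5   -0.299  0.078] [ 0.485 -0.325  0.063]
349.0833333333333 264.8958333333333
handle 321 [ 0.3982 -0.2716  0.0607] [-0.99427994 -0.10680541] -173.86880590766503 -0.11875574687716887 0.06059749489609647 [ 0.5163 -0.2589] [ 0.338  -0.2781]
board 381 ((428.36383056640625, -259.07794189453125), (176.35308837890625, 152.4265899658203), 6.409114837646484) 0.010629591906336567
table z 0.0009928097418501758
top depth0 frac 0.0039765625
red 33 [ 0.4958 -0.309   0.0727] [ 0.505 -0.297  0.082] [ 0.487 -0.321  0.014]
368.6969696969697 264.6666666666667
handle 173 [ 0.4053 -0.2644  0.0611] [-0.98214049 -0.18814902] -169.15521729219614 -0.11590119993293974 0.06738539990123836 [ 0.5192 -0.2426] [ 0.3391 -0.277 ]
board 1172 ((435.0797119140625, -252.64263916015625), (188.925537109375, 154.38043212890625), 6.095093250274658) 0.010474817552508514
table z -5.4649141806306645e-05
```

```bash
python3 - <<'E'
from h import *
for n in('scene','top'):
    c=calibration(n); d=np.load(f'pics/{n}0.npy'); im=cv2.imread(f'pics/{n}0.png'); P=cloud(c,d)
    h=cv2.cvtColor(im,cv2.COLOR_BGR2HSV)
    sl=np.zeros(d.shape,bool)
    if n=='scene': sl[115:215,280:370]=1
    else: sl[130:215,265:350]=1
    if n=='scene': e=sl&(h[...,1]>120)&(np.mgrid[:400,:640][0]<145)
    else: e=sl&(h[...,1]>120)&(P[...,2]>.15)
    v,u=np.nonzero(e)
    print(n,'ring',[(a,b,P[b,a].round(3).tolist(),im[b,a].tolist()) for a,b in zip(u,v)][:40])
    w=sl&(P[...,2]>.095)&(P[...,2]<.112); Q=P[w]
    print('rim',len(Q),cv2.minAreaRect((Q[:,:2]*1000).astype(np.float32)))
    l=sl&(P[...,2]>.125)&(P[...,2]<.26); Q=P[l]
    # lid plane fit ransac
    best=0
    rng=np.random.default_rng(0)
    for _ in range(500):
        a=Q[rng.choice(len(Q),3,False)]; nn=np.cross(a[1]-a[0],a[2]-a[0]); 
        if np.linalg.norm(nn)<1e-6: continue
        nn/=np.linalg.norm(nn); k=abs((Q-a[0])@nn)<.003
        if k.sum()>best: best=k.sum(); B=k
    q=Q[B]; m=q.mean(0); nn=np.linalg.svd(q-m,full_matrices=False)[2][2]; print('lid',best,len(Q),m.round(4),nn.round(4), q.min(0).round(3),q.max(0).round(3))
    # horizontal angle
    nn=nn if nn[2]>0 else -nn
    print('yaw of n horiz',np.degrees(np.arctan2(nn[1],nn[0])),'tilt',np.arctan2(np.hypot(*nn[:2]),nn[2]))
E
```

```text
scene ring [(np.int64(335), np.int64(127), [0.699, 0.082, 0.267], [75, 115, 143]), (np.int64(331), np.int64(129), [0.683, 0.081, 0.264], [89, 136, 170]), (np.int64(331), np.int64(130), [0.682, 0.08, 0.261], [83, 127, 160]), (np.int64(330), np.int64(131), [0.678, 0.08, 0.258], [84, 130, 164]), (np.int64(336), np.int64(132), [0.706, 0.085, 0.245], [79, 120, 150]), (np.int64(336), np.int64(133), [0.705, 0.083, 0.243], [86, 131, 164]), (np.int64(335), np.int64(134), [0.701, 0.083, 0.24], [88, 139, 173]), (np.int64(334), np.int64(135), [0.697, 0.084, 0.237], [91, 147, 183]), (np.int64(335), np.int64(135), [0.699, 0.08, 0.238], [85, 137, 171]), (np.int64(332), np.int64(136), [0.685, 0.078, 0.239], [77, 119, 148]), (np.int64(333), np.int64(136), [0.691, 0.08, 0.236], [83, 131, 167]), (np.int64(334), np.int64(136), [0.697, 0.083, 0.233], [82, 134, 170]), (np.int64(333), np.int64(137), [0.694, 0.085, 0.229], [60, 96, 123]), (np.int64(334), np.int64(137), [0.693, 0.076, 0.234], [70, 109, 138])]
rim 692 ((743.9222412109375, 228.25634765625), (640.4957275390625, 358.6437683105469), 52.8283538818
[... 2084 characters left out ...]
 168]), (np.int64(311), np.int64(153), [0.699, 0.084, 0.213], [39, 73, 92]), (np.int64(312), np.int64(153), [0.701, 0.081, 0.212], [69, 117, 131]), (np.int64(308), np.int64(154), [0.679, 0.083, 0.249], [47, 108, 145]), (np.int64(309), np.int64(154), [0.683, 0.081, 0.243], [50, 119, 157]), (np.int64(310), np.int64(154), [0.703, 0.092, 0.181], [51, 86, 109]), (np.int64(309), np.int64(155), [0.705, 0.098, 0.159], [43, 85, 106])]
rim 374 ((724.2637939453125, 59.64311981201172), (277.75054931640625, 300.537353515625), 11.735627174377441)
lid 388 745 [0.7033 0.0848 0.1908] [-0.9719 -0.191  -0.1379] [ 0.675 -0.029  0.126] [0.735 0.201 0.241]
yaw of n horiz 11.119874249422843 tilt 1.4325000310799536
```

```bash
python3 - <<'E'
from h import *
c=calibration('top'); d=np.load('pics/top0.npy'); P=cloud(c,d)
h=((P[...,2])/.3*255).clip(0,255).astype(np.uint8)
ok=(P[...,0]>.2)&(P[...,0]<.95)&(P[...,1]>-.7)&(P[...,1]<.5)&(d>0)
W=np.zeros((240,150));
for p in P[ok]:
    i=int((.5-p[1])/.005); j=int((p[0]-.2)/.005); W[i,j]=max(W[i,j],p[2])
m=cv2.applyColorMap((W/.3*255).clip(0,255).astype(np.uint8),cv2.COLORMAP_JET)
m=cv2.resize(cv2.rotate(m,cv2.ROTATE_90_COUNTERCLOCKWISE),None,fx=3,fy=3,interpolation=0) # up = x, right = -y
for k in range(0,12):
    cv2.line(m,(k*60,0),(k*60,450),(255,255,255) if k==5 else (90,90,90),1)
for k in range(0,8): cv2.line(m,(0,450-k*60),(720,450-k*60),(90,90,90),1)
cv2.imwrite('pics/map.png',m)
for nm,(u,v) in dict(tin=(407,298),mug=(218,180),can=(232,140),rackleg=(349,197),rackleg2=(420,240)).items():
    print(nm,P[v-3:v+4,u-3:u+4].reshape(-1,3).mean(0).round(3),P[v,u].round(3))
s=observe(); print(R.from_rotvec(s['eef_rot']).as_matrix().round(3))
E
```

```text
tin [ 0.466 -0.485  0.108] [ 0.466 -0.484  0.111]
mug [0.456 0.378 0.009] [0.456 0.378 0.009]
can [0.594 0.376 0.151] [0.592 0.373 0.16 ]
rackleg [ 0.678 -0.106  0.058] [ 0.679 -0.105  0.055]
rackleg2 [ 0.686 -0.422  0.058] [ 0.666 -0.415  0.131]
[[ 0.    -0.943  0.333]
 [ 0.     0.333  0.943]
 [-1.     0.     0.   ]]
```

View pics/map.png

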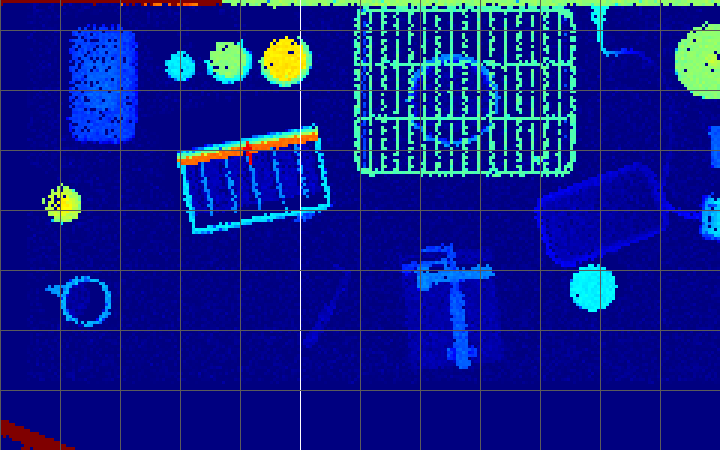

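Call:
{"api": "jog_arm", "payload": {"targets": [{"x":0.025,"y":-0.04,"z":0.015,"az":-0.14},{"x":0.05,"y":-0.08,"z":0.03,"az":-0.28},{"x":0.075,"y":-0.12,"z":0.045,"az":-0.42},{"x":0.1,"y":-0.16,"z":0.06,"az":-0.56},{"x":0.125,"y":-0.2,"z":0.075,"az":-0.7}], "jaw": 1, "grip_force": 40}}

```text
schema error: expected keys x, y, z, ax, ay, az
```

Call:
{"api": "jog_arm", "payload": {"targets": [{"x":0.025,"y":-0.043,"az":-0.14},{"x":0.05,"y":-0.086,"az":-0.28},{"x":0.065,"y":-0.133,"az":-0.424},{"x":0.08,"y":-0.18,"az":-0.424},{"x":0.09,"y":-0.228,"az":-0.424}]}}

```text
schema error: expected keys x, y, z, ax, ay, az
```

Call:
{"api": "jog_arm", "payload": {"targets": [{"x":0.01,"y":-0.048},{"x":0.02,"y":-0.096},{"x":0.03,"y":-0.144},{"x":0.04,"y":-0.192},{"x":0.05,"y":-0.24}]}}

```text
schema error: expected keys x, y, z, ax, ay, az
```

Call:
{"api": "jog_arm", "payload": {"targets": [{"x":0.025,"y":-0.04,"z":0.015,"ax":0,"ay":0,"az":-0.14},{"x":0.05,"y":-0.08,"z":0.03,"ax":0,"ay":0,"az":-0.28},{"x":0.075,"y":-0.12,"z":0.045,"ax":0,"ay":0,"az":-0.42},{"x":0.1,"y":-0.16,"z":0.06,"ax":0,"ay":0,"az":-0.56},{"x":0.125,"y":-0.2,"z":0.075,"ax":0,"ay":0,"az":-0.7}], "jaw": 1, "grip_force": 40}}

```text
time_s: 1.3
eef_pos: [0.3422, 0.4112, 0.307]
eef_rot: [-0.412, 1.531, 0.412]
contact_force: [0.2, 1.5, 0.8]
gripper_width: 0.0854
```

Call:
{"api": "jog_arm", "payload": {"targets": [{"x":0.025,"y":-0.043,"z":0,"ax":0,"ay":0,"az":-0.14},{"x":0.05,"y":-0.086,"z":0,"ax":0,"ay":0,"az":-0.28},{"x":0.065,"y":-0.133,"z":0,"ax":0,"ay":0,"az":-0.424},{"x":0.08,"y":-0.18,"z":0,"ax":0,"ay":0,"az":-0.424},{"x":0.09,"y":-0.228,"z":0,"ax":0,"ay":0,"az":-0.424}]}}

```text
time_s: 1.8
eef_pos: [0.4323, 0.183, 0.3065]
eef_rot: [-0.084, 1.568, 0.084]
contact_force: [0.5, 0.4, 0.4]
gripper_width: 0.0854
```

Call:
{"api": "jog_arm", "payload": {"targets": [{"x":0.01,"y":-0.048,"z":0,"ax":0,"ay":0,"az":0},{"x":0.02,"y":-0.096,"z":0,"ax":0,"ay":0,"az":0},{"x":0.03,"y":-0.144,"z":0,"ax":0,"ay":0,"az":0},{"x":0.04,"y":-0.192,"z":0,"ax":0,"ay":0,"az":0},{"x":0.05,"y":-0.24,"z":0,"ax":0,"ay":0,"az":0}]}}

```text
time_s: 2.3
eef_pos: [0.4817, -0.0573, 0.3066]
eef_rot: [-0.084, 1.568, 0.084]
contact_force: [1.3, 0.1, 0.8]
gripper_width: 0.0855
```

Call:
{"api": "jog_arm", "payload": {"targets": [{"x":0.002,"y":-0.048,"z":-0.01,"ax":0,"ay":0,"az":0},{"x":0.004,"y":-0.096,"z":-0.02,"ax":0,"ay":0,"az":0},{"x":0.006,"y":-0.142,"z":-0.03,"ax":0,"ay":0,"az":0},{"x":0.009,"y":-0.19,"z":-0.04,"ax":0,"ay":0,"az":0},{"x":0.012,"y":-0.235,"z":-0.055,"ax":0,"ay":0,"az":0}]}}

```text
time_s: 2.8
eef_pos: [0.4937, -0.2927, 0.2515]
eef_rot: [-0.084, 1.568, 0.083]
contact_force: [0.8, 0.2, 0.6]
gripper_width: 0.0852
```

```bash
cat >> h.py <<'E'
def wcal():
    s=observe(); c=calibration('wrist'); T=np.eye(4); T[:3,:3]=R.from_rotvec(s['eef_rot']).as_matrix(); T[:3,3]=s['eef_pos']
    return c, T@np.array(c['tool_from_camera'])
def wproj(c,T,p):
    q=np.linalg.inv(T)@np.append(p,1); x,y,z=q[0],-q[1],-q[2]; r=np.hypot(x,y); th=np.arctan2(r,z)
    return c['cx']+c['fx']*th*x/r, c['cy']+c['fy']*th*y/r
def wray(c,T,u,v):
    a=(u-c['cx'])/c['fx']; b=(v-c['cy'])/c['fy']; th=np.hypot(a,b); s=np.sin(th)/max(th,1e-9)
    return T[:3,3], T[:3,:3]@np.array([a*s,-b*s,-np.cos(th)])
def watz(c,T,u,v,z):
    o,r=wray(c,T,u,v); return o+r*(z-o[2])/r[2]
E
python3 - <<'E'
from h import *
c,T=wcal(); im,d=snap('wrist','w1')
h=cv2.cvtColor(im[:,:,::-1].copy(),cv2.COLOR_BGR2HSV)
red=((h[...,0]<6)|(h[...,0]>172))&(h[...,1]>160)&(h[...,2]>100)
n,l,st,ce=cv2.connectedComponentsWithStats(red.astype(np.uint8))
for i in range(1,n):
    if st[i,4]>30: print(ce[i],st[i],watz(c,T,*ce[i],.080).round(4))
yaw=np.radians(6.1); s0=np.array([.418,-.2685,.05]); S=R.from_euler('z',yaw).as_matrix()
for n,p in dict(seat=(0,0,.011),rear=(-80,0,.011),hook=(120,22,0),tab=(70,-51,.025)).items():
    q=s0+S@np.array([p[0]/1000,p[1]/1000,p[2]]); print(n,q.round(4),np.round(wproj(c,T,q)))
print(observe()['eef_pos'],observe()['time_s'])
E
```

```text
[318.6109215  195.55631399] [310 186  18  20 293] [ 0.4946 -0.3074  0.08  ]
seat [ 0.418  -0.2685  0.061 ] [253. 150.]
rear [ 0.3385 -0.277   0.061 ] [186. 152.]
hook [ 0.535  -0.2339  0.05  ] [362. 129.]
tab [ 0.493  -0.3118  0.075 ] [317. 198.]
[ 0.49346718 -0.29795383  0.24880012] 2.85
```

View pics/w1.png

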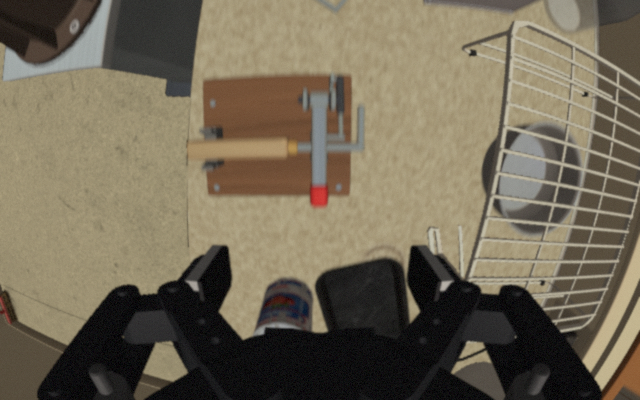

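The wrist view shows the clamp's red tab at (319,195), the pole to its left, and the arm clear on all sides. Both estimates of the tab agree to within about 3 mm, so I'll go down to it.

Call:
{"api": "jog_arm", "payload": {"targets": [{"x":0,"y":-0.02,"z":-0.04,"ax":0,"ay":0,"az":0},{"x":0,"y":-0.021,"z":-0.09,"ax":0,"ay":0,"az":0},{"x":0,"y":-0.021,"z":-0.13,"ax":0,"ay":0,"az":0},{"x":0,"y":-0.021,"z":-0.17,"ax":0,"ay":0,"az":0},{"x":0,"y":-0.021,"z":-0.198,"ax":0,"ay":0,"az":0}]}}

```text
time_s: 3.35
eef_pos: [0.4927, -0.3106, 0.0508]
eef_rot: [-0.083, 1.571, 0.085]
contact_force: [0.3, -0.1, 0.2]
gripper_width: 0.0854
```

Call:
{"api": "jog_arm", "payload": {"targets": [{"x":0,"y":0,"z":0,"ax":0,"ay":0,"az":0},{"x":0,"y":0,"z":0,"ax":0,"ay":0,"az":0},{"x":0,"y":0,"z":0,"ax":0,"ay":0,"az":0},{"x":0,"y":0,"z":0,"ax":0,"ay":0,"az":0},{"x":0,"y":0,"z":0,"ax":0,"ay":0,"az":0}], "jaw": 0.1, "grip_force": 30}}

```text
time_s: 3.85
eef_pos: [0.4955, -0.3117, 0.055]
eef_rot: [-0.085, 1.565, 0.082]
contact_force: [6.7, 3.7, 2.1]
gripper_width: 0.0193
```

```bash
python3 - <<'E'
from h import *
c,T=wcal(); im,d=snap('wrist','w2')
s=observe(); print(s['eef_pos'],s['gripper_width'],s['contact_force'],s['time_s'])
E
```

```text
[ 0.4955145  -0.31173784  0.05496591] 0.019335634739047078 [7.93049853 3.64346054 3.19829334] 3.9
```

View pics/w2.png

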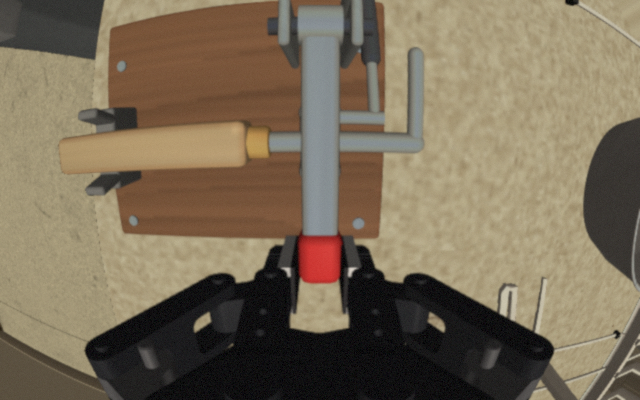

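Call:
{"api": "jog_arm", "payload": {"targets": [{"x":0.001,"y":0.001,"z":0.01,"ax":0,"ay":0,"az":0},{"x":0.001,"y":0.003,"z":0.021,"ax":0,"ay":0,"az":0},{"x":0.001,"y":0.006,"z":0.031,"ax":0,"ay":0,"az":0},{"x":0,"y":0.01,"z":0.04,"ax":0,"ay":0,"az":0},{"x":0,"y":0.015,"z":0.049,"ax":0,"ay":0,"az":0}]}}

```text
time_s: 4.4
eef_pos: [0.4942, -0.2964, 0.1037]
eef_rot: [-0.085, 1.568, 0.083]
contact_force: [2.6, -3.0, -3.8]
gripper_width: 0.019
```

Call:
{"api": "jog_arm", "payload": {"targets": [{"x":0,"y":0.006,"z":0.009,"ax":0,"ay":0,"az":0},{"x":-0.001,"y":0.013,"z":0.017,"ax":0,"ay":0,"az":0},{"x":-0.002,"y":0.02,"z":0.024,"ax":0,"ay":0,"az":0},{"x":-0.003,"y":0.028,"z":0.031,"ax":0,"ay":0,"az":0},{"x":-0.004,"y":0.036,"z":0.036,"ax":0,"ay":0,"az":0}]}}

```text
time_s: 4.9
eef_pos: [0.4903, -0.26, 0.1396]
eef_rot: [-0.085, 1.567, 0.083]
contact_force: [5.1, -2.2, -0.8]
gripper_width: 0.0192
```

```bash
python3 - <<'E'
from h import *
c,T=wcal(); im,d=snap('wrist','w3')
s=observe(); print(s['eef_pos'],s['gripper_width'],s['contact_force'],s['time_s'])
E
```

```text
[ 0.49016637 -0.25903492  0.14010447] 0.01910513303170031 [ 4.79049061 -0.77943001  0.61195478] 4.95
```

View pics/w3.png

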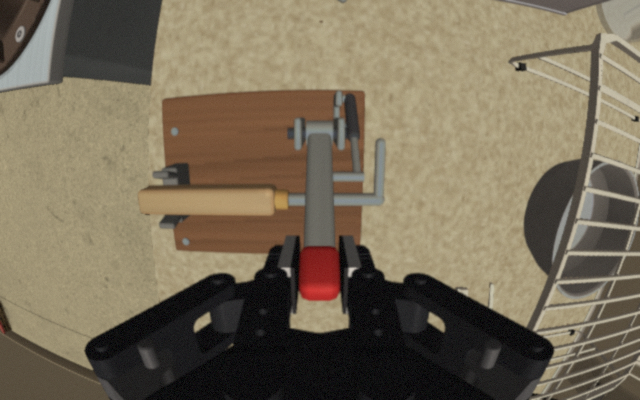

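Call:
{"api": "jog_arm", "payload": {"targets": [{"x":-0.001,"y":0.009,"z":0.005,"ax":0,"ay":0,"az":0},{"x":-0.002,"y":0.018,"z":0.008,"ax":0,"ay":0,"az":0},{"x":-0.002,"y":0.018,"z":0.008,"ax":0,"ay":0,"az":0}]}}

```text
time_s: 5.25
eef_pos: [0.4884, -0.242, 0.1477]
eef_rot: [-0.086, 1.567, 0.083]
contact_force: [3.2, -3.6, 6.6]
gripper_width: 0.0192
```

Call:
{"api": "jog_arm", "payload": {"targets": [{"x":0,"y":0,"z":0,"ax":0,"ay":0,"az":0},{"x":0,"y":0,"z":0,"ax":0,"ay":0,"az":0},{"x":0,"y":0,"z":0,"ax":0,"ay":0,"az":0},{"x":0,"y":0,"z":0,"ax":0,"ay":0,"az":0},{"x":0,"y":0,"z":0,"ax":0,"ay":0,"az":0}], "jaw": 1}}

```text
time_s: 5.75
eef_pos: [0.4874, -0.2421, 0.1461]
eef_rot: [-0.084, 1.57, 0.084]
contact_force: [0.1, -0.1, -0.1]
gripper_width: 0.085
```

Call:
{"api": "jog_arm", "payload": {"targets": [{"x":0,"y":0,"z":0.04,"ax":0,"ay":0,"az":0},{"x":0,"y":0,"z":0.085,"ax":0,"ay":0,"az":0},{"x":-0.02,"y":-0.01,"z":0.1,"ax":0,"ay":0,"az":-0.14},{"x":-0.05,"y":-0.02,"z":0.1,"ax":0,"ay":0,"az":-0.28},{"x":-0.068,"y":-0.028,"z":0.1,"ax":0,"ay":0,"az":-0.42}]}}

```text
time_s: 6.25
eef_pos: [0.4182, -0.2703, 0.2468]
eef_rot: [0.25, 1.556, -0.25]
contact_force: [0.0, -0.4, -0.2]
gripper_width: 0.0853
```

```bash
python3 - <<'E'
from h import *
c,T=wcal(); im,d=snap('wrist','w4')
s=observe(); print(s['eef_pos'],s['gripper_width'],s['contact_force'],s['time_s'],s['joints'])
E
```

```text
[ 0.41621481 -0.27090205  0.24646873] 0.08523277287847449 [-1.68715706 -0.42425481 -0.63227701] 6.3 [-6.37409472e-01  2.49125596e-01  1.92130520e+00 -1.01553822e-03
  9.72137864e-01 -3.08280395e-01]
```

View pics/w4.png

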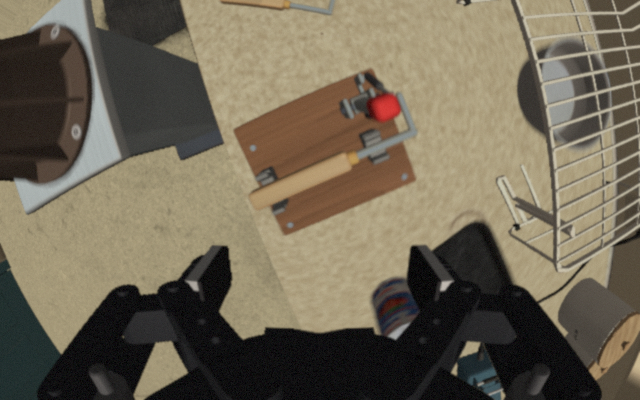

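The clamp arm is open and standing: its red tab is at (385,107). The pole lies free in its cradles from (255,197) to (412,130).

```bash
python3 - <<'E'
from h import *
c,T=wcal()
a=watz(c,T,256,197,.061);b=watz(c,T,349,158,.061); print(a,b,np.linalg.norm(a-b),np.degrees(np.arctan2(*(b-a)[[1,0]])), a+(b-a)*80/120)
k=watz(c,T,413,131,.055); t=watz(c,T,404,95,.054); print('hook corner',k,'tip',t,np.degrees(np.arctan2(*(k-a)[[1,0]])))
print(np.degrees(R.from_rotvec(observe()['eef_rot']).as_matrix()[:,2]), np.degrees(np.arctan2(*R.from_rotvec(observe()['eef_rot']).as_matrix()[[1,0],2])))
E
```

```text
[ 0.34274133 -0.2672543   0.061     ] [ 0.45306886 -0.25926985  0.061     ] 0.11061607917058684 4.139301807922357 [ 0.41629302 -0.26193133  0.061     ]
hook corner [ 0.53063497 -0.2532267   0.055     ] tip [ 0.53284661 -0.21238829  0.054     ] 4.269616148681029
[ 54.23093621 -18.4880313   -0.06787259] -18.824910809575634
```

Call:
{"api": "jog_arm", "payload": {"targets": [{"x":0,"y":0,"z":-0.01,"ax":0,"ay":0,"az":-0.14},{"x":0,"y":0,"z":-0.02,"ax":0,"ay":0,"az":-0.28},{"x":0,"y":0,"z":-0.03,"ax":0,"ay":0,"az":-0.42},{"x":0,"y":0,"z":-0.04,"ax":0,"ay":0,"az":-0.56},{"x":0,"y":0,"z":-0.04,"ax":0,"ay":0,"az":-0.7}]}}

```text
time_s: 6.8
eef_pos: [0.419, -0.2697, 0.205]
eef_rot: [0.794, 1.423, -0.793]
contact_force: [0.5, -0.2, -0.3]
gripper_width: 0.0855
```

Call:
{"api": "jog_arm", "payload": {"targets": [{"x":0,"y":0,"z":0,"ax":0,"ay":0,"az":-0.14},{"x":0,"y":0,"z":0,"ax":0,"ay":0,"az":-0.28},{"x":0,"y":0,"z":0,"ax":0,"ay":0,"az":-0.42},{"x":0,"y":0,"z":0,"ax":0,"ay":0,"az":-0.455},{"x":0,"y":0,"z":0,"ax":0,"ay":0,"az":-0.455}]}}

```text
time_s: 7.3
eef_pos: [0.4196, -0.2701, 0.2062]
eef_rot: [1.133, 1.256, -1.133]
contact_force: [-0.2, 0.2, -0.5]
gripper_width: 0.0852
```

```bash
python3 - <<'E'
from h import *
c,T=wcal(); im,d=snap('wrist','w5')
s=observe(); print(s['eef_pos'],s['contact_force'],s['time_s'],s['joints'],np.degrees(np.arctan2(*R.from_rotvec(s['eef_rot']).as_matrix()[[1,0],2])))
E
```

```text
[ 0.4196348  -0.27013302  0.20620836] [-0.20058414  0.24030359 -0.80558202] 7.35 [-6.32725470e-01  3.01441071e-01  1.96379007e+00  2.98188243e-05
  8.76586690e-01  8.33694893e-01] -84.02079173010156
```

View pics/w5.png

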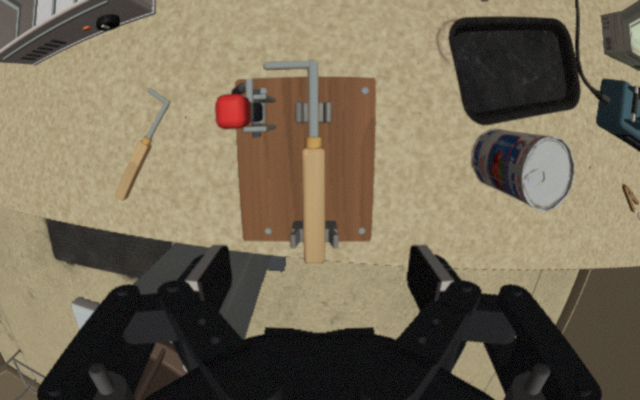

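```bash
python3 - <<'E'
from h import *
c,T=wcal()
a=watz(c,T,314.5,262,.061);b=watz(c,T,313.7,148,.061); print(a,b,np.linalg.norm(a-b),np.degrees(np.arctan2(*(b-a)[[1,0]])), a+(b-a)*80/120)
k=watz(c,T,313,66,.055); print(k,np.degrees(np.arctan2(*(k-a)[[1,0]])),k-T[:3,3])
E
```

```text
[ 0.33994957 -0.2735146   0.061     ] [ 0.45578612 -0.2610113   0.061     ] 0.11650939905634046 6.160605621542674 [ 0.41717394 -0.26517906  0.061     ]
[ 0.53279668 -0.25221806  0.055     ] 6.301765831561698 [ 0.04712982  0.01049262 -0.29304283]
```

Call:
{"api": "jog_arm", "payload": {"targets": [{"x":-0.001,"y":0.003,"z":-0.045,"ax":0,"ay":0,"az":0},{"x":-0.001,"y":0.003,"z":-0.09,"ax":0,"ay":0,"az":0},{"x":-0.001,"y":0.003,"z":-0.135,"ax":0,"ay":0,"az":0},{"x":-0.001,"y":0.003,"z":-0.165,"ax":0,"ay":0,"az":0},{"x":-0.001,"y":0.003,"z":-0.175,"ax":0,"ay":0,"az":0}]}}

```text
time_s: 7.85
eef_pos: [0.4172, -0.2661, 0.0286]
eef_rot: [1.132, 1.261, -1.133]
contact_force: [0.8, -0.1, 0.4]
gripper_width: 0.0851
```

Call:
{"api": "jog_arm", "payload": {"targets": [{"x":0,"y":0,"z":0,"ax":0,"ay":0,"az":0},{"x":0,"y":0,"z":0,"ax":0,"ay":0,"az":0},{"x":0,"y":0,"z":0,"ax":0,"ay":0,"az":0},{"x":0,"y":0,"z":0,"ax":0,"ay":0,"az":0},{"x":0,"y":0,"z":0,"ax":0,"ay":0,"az":0}], "jaw": 0.1, "grip_force": 60}}

```text
time_s: 8.35
eef_pos: [0.4193, -0.2676, 0.0326]
eef_rot: [1.133, 1.254, -1.133]
contact_force: [-1.3, 1.8, 15.3]
gripper_width: 0.0215
```

```bash
python3 - <<'E'
from h import *
c,T=wcal(); im,d=snap('wrist','w6')
s=observe(); print(s['eef_pos'],s['gripper_width'],s['contact_force'],s['time_s'],np.degrees(np.arctan2(*R.from_rotvec(s['eef_rot']).as_matrix()[[1,0],2])))
E
```

```text
[ 0.4192904  -0.26760001  0.03256432] 0.02107630660370723 [-1.51632731  1.53883111 16.18598886] 8.4 -84.12360402944088
```

View pics/w6.png

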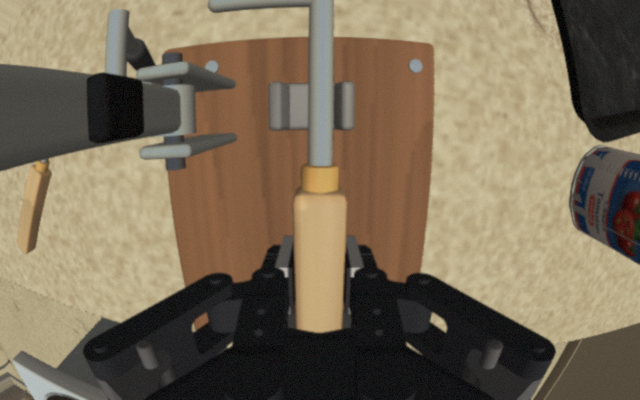

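Both pads hold the handle, squarely. I'll lift it straight out.

Call:
{"api": "jog_arm", "payload": {"targets": [{"x":0,"y":0,"z":0.02,"ax":0,"ay":0,"az":0},{"x":0,"y":0,"z":0.06,"ax":0,"ay":0,"az":0},{"x":0,"y":0,"z":0.105,"ax":0,"ay":0,"az":0},{"x":0,"y":0,"z":0.15,"ax":0,"ay":0,"az":0},{"x":0,"y":0,"z":0.202,"ax":0,"ay":0,"az":0}]}}

```text
time_s: 8.9
eef_pos: [0.418, -0.2667, 0.2335]
eef_rot: [1.133, 1.256, -1.133]
contact_force: [0.9, -0.8, -2.0]
gripper_width: 0.0212
```

Call:
{"api": "jog_arm", "payload": {"targets": [{"x":0.014,"y":0.045,"z":0,"ax":0,"ay":0,"az":0.02},{"x":0.028,"y":0.09,"z":0,"ax":0,"ay":0,"az":0.04},{"x":0.043,"y":0.135,"z":0,"ax":0,"ay":0,"az":0.06},{"x":0.058,"y":0.185,"z":0,"ax":0,"ay":0,"az":0.087},{"x":0.074,"y":0.233,"z":0,"ax":0,"ay":0,"az":0.087}]}}

```text
time_s: 9.4
eef_pos: [0.4918, -0.035, 0.2321]
eef_rot: [1.068, 1.292, -1.067]
contact_force: [1.7, -1.6, -0.2]
gripper_width: 0.0208
```

```bash
python3 - <<'E'
from h import *
c,T=wcal(); im,d=snap('wrist','w7'); snap('scene','s7')
s=observe(); print(s['eef_pos'],s['gripper_width'],s['contact_force'],s['time_s'],s['joints'],np.degrees(np.arctan2(*R.from_rotvec(s['eef_rot']).as_matrix()[[1,0],2])))
E
python3 -c "
import cv2
im=cv2.imread('pics/s7.png')[100:300,240:440]; cv2.imwrite('pics/s7z.png',cv2.resize(im,None,fx=3,fy=3,interpolation=2))"
```

```text
[ 0.49303696 -0.03178401  0.23200991] 0.021044457920256623 [-0.35679205 -0.37272425 -0.86106301] 9.5 [-1.26624152e-01  2.61081862e-01  1.94618633e+00  1.45414545e-03
  9.32680023e-01  1.24851887e+00] -78.83943397201632
```

View pics/w7.png

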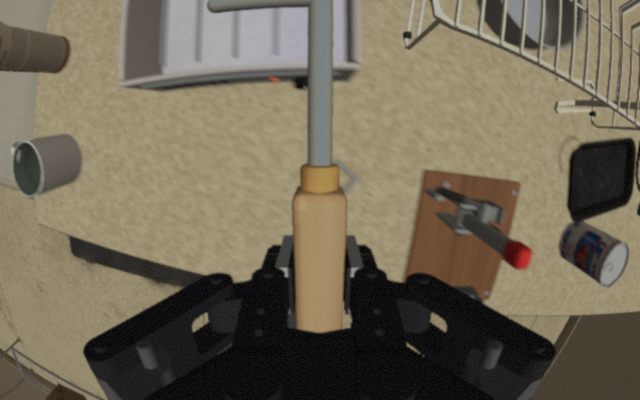

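View pics/s7z.png

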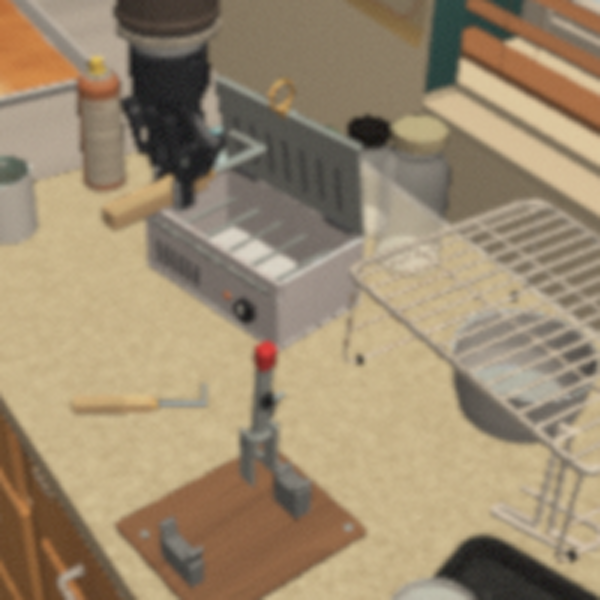

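Call:
{"api": "jog_arm", "payload": {"targets": [{"x":0.03,"y":0.006,"z":0,"ax":0,"ay":0,"az":0},{"x":0.06,"y":0.012,"z":0,"ax":0,"ay":0,"az":0},{"x":0.085,"y":0.017,"z":0,"ax":0,"ay":0,"az":0},{"x":0.098,"y":0.02,"z":0,"ax":0,"ay":0,"az":0},{"x":0.098,"y":0.02,"z":0,"ax":0,"ay":0,"az":0}]}}

```text
time_s: 10.0
eef_pos: [0.5907, -0.0167, 0.2314]
eef_rot: [1.068, 1.293, -1.068]
contact_force: [0.3, 0.6, -1.5]
gripper_width: 0.021
```

```bash
cat > look.py <<'E'
from h import *
import sys
k=sys.argv[1]
c,T=wcal(); im,d=snap('wrist','w'+k); im2,_=snap('scene','s'+k); im3,_=snap('top','t'+k)
s=observe(); print(s['eef_pos'].round(4),s['gripper_width'],s['contact_force'].round(1),s['time_s'],np.degrees(np.arctan2(*R.from_rotvec(s['eef_rot']).as_matrix()[[1,0],2])))
cr=lambda i,x,y,w,h,f:cv2.resize(i[y:y+h,x:x+w,::-1],(w*f,h*f),interpolation=2)
a=cr(im2,270,110,100,75,4); b=cr(im3,270,125,100,75,4)
cc=cr(im,180,0,280,210,1)
cv2.imwrite(f'pics/z{k}.png',np.hstack([a,b])); cv2.imwrite(f'pics/wz{k}.png',cv2.resize(cc,None,fx=2,fy=2))
E
python3 look.py 8
```

```text
[ 0.5885 -0.0171  0.2313] 0.02094919985269878 [-0.5  0.1 -1.9] 10.15 -79.13312572283033
```

View pics/z8.png

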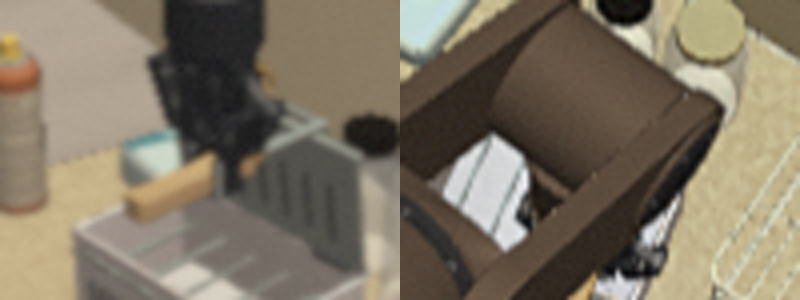

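View pics/w8.png

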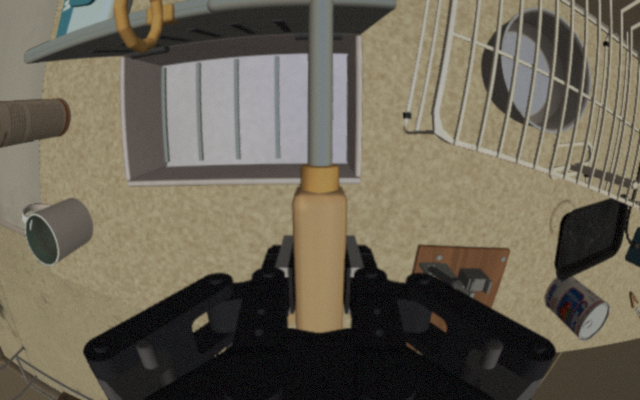

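```bash
python3 - <<'E'
from h import *
im=cv2.imread('pics/w8.png')[0:80,60:400]; cv2.imwrite('pics/a.png',cv2.resize(im[:, :200],None,fx=4,fy=4,interpolation=2)); cv2.imwrite('pics/b.png',cv2.resize(im[:,140:],None,fx=4,fy=4,interpolation=2))
c,T=wcal(); Tt=T@np.linalg.inv(np.array(c['tool_from_camera']))
# predicted hook in wrist: tool coords: x=-.019; pole x dir? 
yaw=np.radians(11); px=np.array([np.cos(yaw),np.sin(yaw),0]); py=np.array([-np.sin(yaw),np.cos(yaw),0]); g=Tt[:3,3]+[0,0,.019]
for nm,v in dict(corner=.12*px,mid=.12*px+.022*py,tip=.12*px+.044*py).items(): print(nm,(g+v).round(4),np.round(wproj(c,T,g+v)))
for z in (.232,.252,.272): print(z,np.round(wproj(c,T,[.696,.084,z])))
for dx in(-.02,.02): print(dx,np.round(wproj(c,T,np.array([.696,.084,.252])+dx*px)))
E
```

```text
corner [0.7063 0.0058 0.2503] [320. -11.]
mid [0.7021 0.0274 0.2503] [265.  -9.]
tip [0.6979 0.049  0.2503] [214.  -3.]
0.232 [161.  11.]
0.252 [142.  -0.]
0.272 [117. -14.]
-0.02 [139.  41.]
0.02 [146. -37.]
```

View pics/a.png

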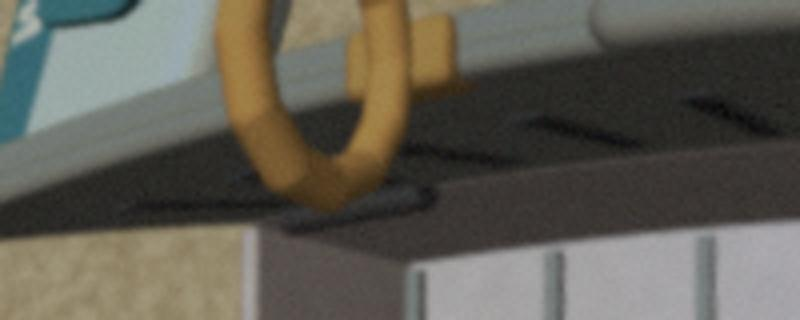

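View pics/b.png

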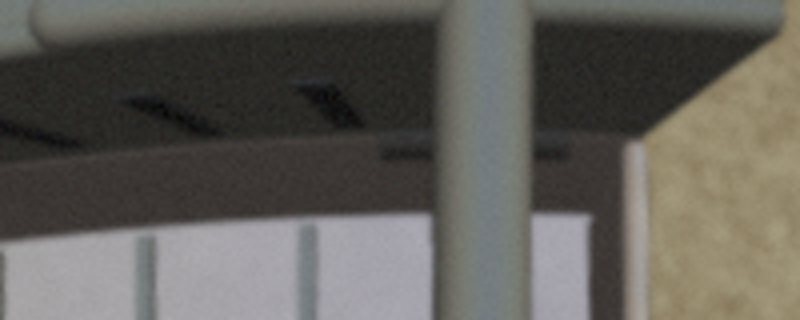

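The wrist view shows the pin tip at about (207,5) and the ring at about (140,25). The ring's height matches to about 1 mm. I'll slide the pin in along the hole axis.

Call:
{"api": "jog_arm", "payload": {"targets": [{"x":-0.001,"y":0.01,"z":0.001,"ax":0,"ay":0,"az":0},{"x":-0.003,"y":0.02,"z":0.002,"ax":0,"ay":0,"az":0},{"x":-0.004,"y":0.03,"z":0.002,"ax":0,"ay":0,"az":0},{"x":-0.006,"y":0.042,"z":0.002,"ax":0,"ay":0,"az":0},{"x":-0.006,"y":0.042,"z":0.002,"ax":0,"ay":0,"az":0}]}}

```text
time_s: 10.65
eef_pos: [0.5833, 0.027, 0.2334]
eef_rot: [1.067, 1.294, -1.067]
contact_force: [-0.2, -0.9, -1.5]
gripper_width: 0.0211
```

```bash
python3 look.py 9; python3 - <<'E'
import cv2
im=cv2.imread('pics/w9.png')[0:80,150:350]; cv2.imwrite('pics/a.png',cv2.resize(im,None,fx=4,fy=4,interpolation=2))
E
```

```text
[0.5837 0.0254 0.2333] 0.02124214505513224 [ 0.5 -0.8 -0.8] 10.8 -79.08801455274995
```

View pics/a.png

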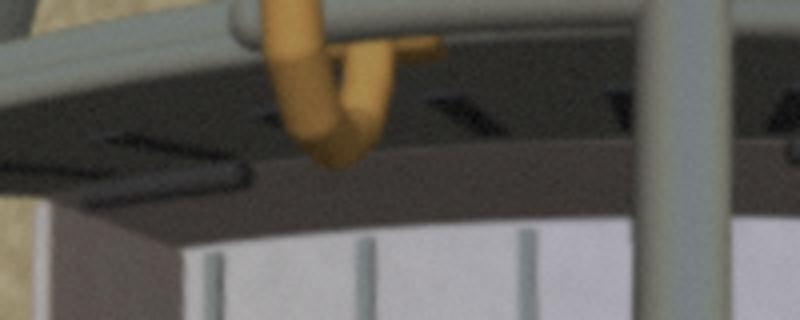

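View pics/z9.png

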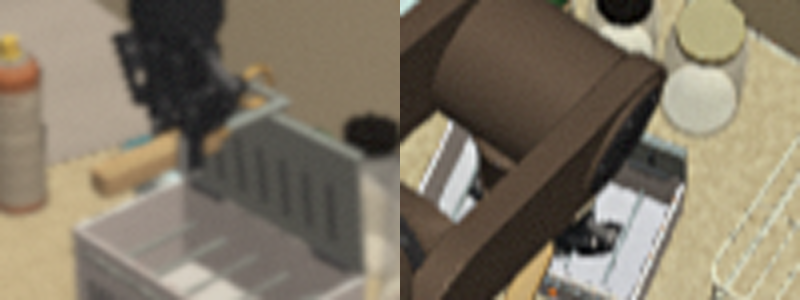

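The pin is now through the ring: the tip shows at (208,5) left of it, the ring's left strand crosses over the pin, and its right strand passes behind. I'll centre it.

Call:
{"api": "jog_arm", "payload": {"targets": [{"x":-0.001,"y":0.007,"z":0,"ax":0,"ay":0,"az":0},{"x":-0.003,"y":0.014,"z":0,"ax":0,"ay":0,"az":0},{"x":-0.003,"y":0.014,"z":0,"ax":0,"ay":0,"az":0}]}}

```text
time_s: 11.1
eef_pos: [0.5804, 0.04, 0.2332]
eef_rot: [1.068, 1.294, -1.068]
contact_force: [0.2, 0.2, -0.8]
gripper_width: 0.0212
```

```bash
python3 look.py 10; python3 - <<'E'
import cv2
im=cv2.imread('pics/w10.png')[0:80,150:350]; cv2.imwrite('pics/a.png',cv2.resize(im,None,fx=4,fy=4,interpolation=2))
E
```

```text
[0.5807 0.0392 0.2333] 0.02099047353350962 [-0.5  0.5 -1.3] 11.25 -79.11286805535843
```

View pics/a.png

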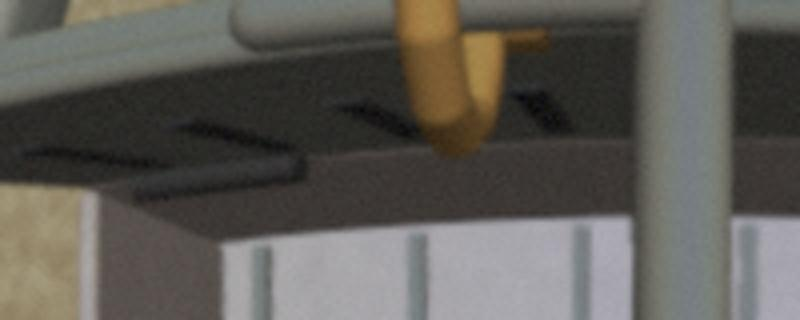

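Call:
{"api": "jog_arm", "payload": {"targets": [{"x":-0.017,"y":-0.003,"z":-0.004,"ax":0,"ay":0,"az":0},{"x":-0.033,"y":-0.006,"z":-0.009,"ax":0,"ay":0,"az":0},{"x":-0.049,"y":-0.009,"z":-0.017,"ax":0,"ay":0,"az":0},{"x":-0.063,"y":-0.012,"z":-0.026,"ax":0,"ay":0,"az":0},{"x":-0.076,"y":-0.015,"z":-0.038,"ax":0,"ay":0,"az":0}]}}

```text
time_s: 11.75
eef_pos: [0.5046, 0.0239, 0.1954]
eef_rot: [1.069, 1.292, -1.068]
contact_force: [0.1, 0.5, -0.1]
gripper_width: 0.021
```

```bash
python3 look.py 11
```

```text
[0.5042 0.0239 0.1952] 0.021278599846813042 [ 0.8  0.4 -1.5] 11.9 -79.15483176181566
```

View pics/w11.png

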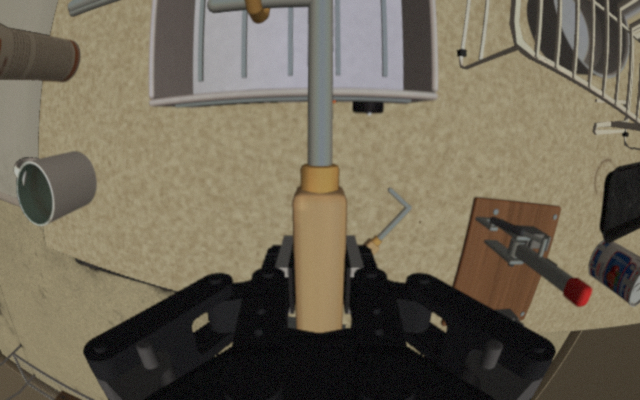

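View pics/z11.png

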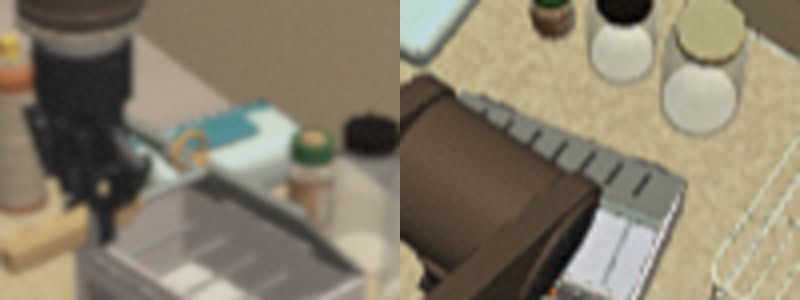

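The lid is following and the ring is still on the pin at (257,10).

Call:
{"api": "jog_arm", "payload": {"targets": [{"x":-0.012,"y":-0.002,"z":-0.013,"ax":0,"ay":0,"az":0},{"x":-0.022,"y":-0.004,"z":-0.027,"ax":0,"ay":0,"az":0},{"x":-0.031,"y":-0.006,"z":-0.042,"ax":0,"ay":0,"az":0},{"x":-0.037,"y":-0.007,"z":-0.058,"ax":0,"ay":0,"az":0},{"x":-0.042,"y":-0.008,"z":-0.075,"ax":0,"ay":0,"az":0}]}}

```text
time_s: 12.4
eef_pos: [0.4642, 0.0161, 0.1205]
eef_rot: [1.069, 1.291, -1.067]
contact_force: [0.7, -0.0, -1.1]
gripper_width: 0.021
```

```bash
python3 look.py 12
```

```text
[0.4632 0.0162 0.1202] 0.02069122362937924 [ 0.  -0.5 -0.6] 12.55 -79.13228842118626
```

View pics/w12.png

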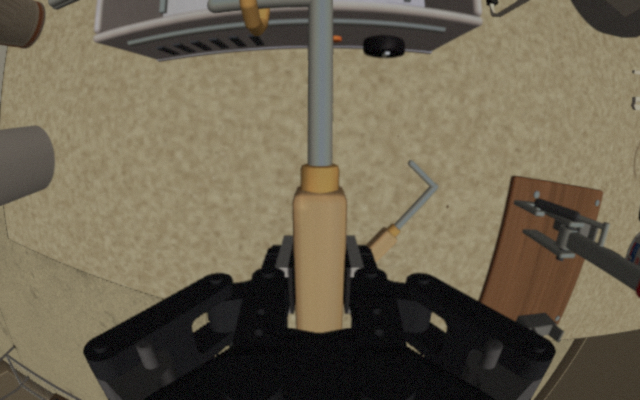

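View pics/z12.png

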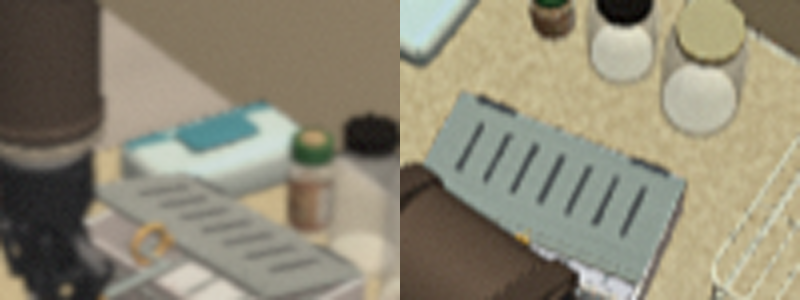

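Still hooked and the lid is nearly down. I'll close the last part slowly and watch the force.

Call:
{"api": "jog_arm", "payload": {"targets": [{"x":-0.002,"y":0,"z":-0.012,"ax":0,"ay":0,"az":0},{"x":-0.003,"y":-0.001,"z":-0.022,"ax":0,"ay":0,"az":0},{"x":-0.003,"y":-0.001,"z":-0.03,"ax":0,"ay":0,"az":0},{"x":-0.003,"y":-0.001,"z":-0.036,"ax":0,"ay":0,"az":0},{"x":-0.003,"y":-0.001,"z":-0.042,"ax":0,"ay":0,"az":0}]}}

```text
time_s: 13.05
eef_pos: [0.4601, 0.0152, 0.0781]
eef_rot: [1.068, 1.293, -1.068]
contact_force: [-2.4, -2.8, 3.3]
gripper_width: 0.0211
```

```bash
python3 look.py 13; python3 - <<'E'
from h import *
c=calibration('scene'); d=np.load('pics/s13.npy'); P=cloud(c,d)
c2=calibration('top'); d2=np.load('pics/t13.npy'); P2=cloud(c2,d2)
yaw=np.radians(11); xw=np.array([np.cos(yaw),np.sin(yaw)]); yw=np.array([-np.sin(yaw),np.cos(yaw)]); H=np.array([.7175,.088])
for n,Q in(('scene',P),('top',P2)):
    Q=Q.reshape(-1,3); u=(Q[:,:2]-H)@xw; v=(Q[:,:2]-H)@yw
    for lo in(-.15,-.125,-.1,-.07,-.04,-.02):
        k=(u>lo)&(u<lo+.02)&(abs(v)<.1)&(Q[:,2]>.08)&(Q[:,2]<.2)
        print(n,lo,k.sum(),np.percentile(Q[k,2],[20,50,80]).round(4) if k.sum() else '')
E
```

```text
[0.4599 0.0152 0.0782] 0.020987011706605205 [-0.9 -0.2  2.6] 13.2 -79.12418706325911
scene -0.15 249 [0.0891 0.0978 0.1051]
scene -0.125 147 [0.111  0.1124 0.1142]
scene -0.1 177 [0.111  0.112  0.1131]
scene -0.07 176 [0.1111 0.1122 0.1134]
scene -0.04 168 [0.1108 0.1121 0.1134]
scene -0.02 156 [0.111  0.1124 0.1139]
top -0.15 61 [0.0925 0.1038 0.1092]
top -0.125 223 [0.1093 0.1124 0.1157]
top -0.1 259 [0.1086 0.1119 0.1149]
top -0.07 253 [0.1085 0.1118 0.1153]
top -0.04 259 [0.1078 0.1117 0.115 ]
top -0.02 251 [0.1087 0.1114 0.1148]
```

View pics/z13.png

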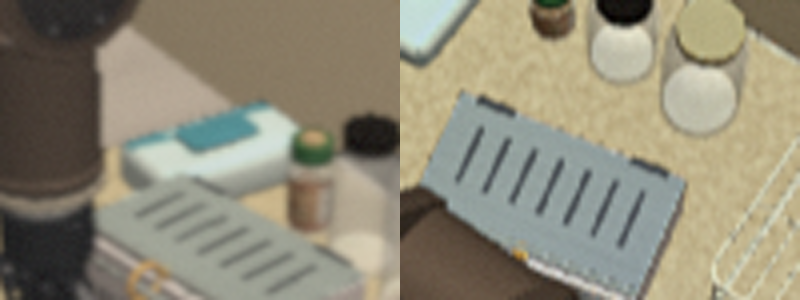

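View pics/w13.png

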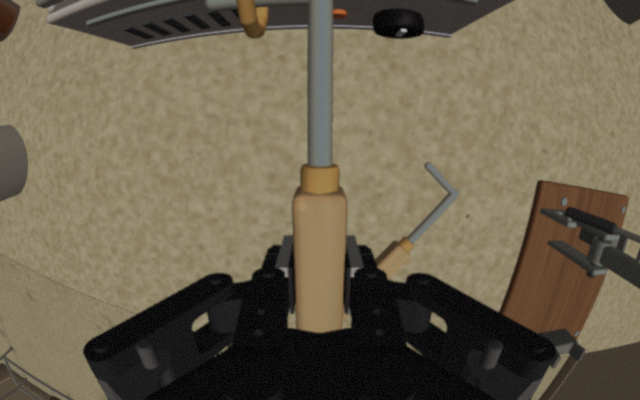

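Call:
{"api": "jog_arm", "payload": {"targets": [{"x":0,"y":0,"z":-0.002,"ax":0,"ay":0,"az":0},{"x":0,"y":0,"z":-0.004,"ax":0,"ay":0,"az":0},{"x":0,"y":0,"z":-0.004,"ax":0,"ay":0,"az":0}]}}

```text
time_s: 13.5
eef_pos: [0.4599, 0.0152, 0.0743]
eef_rot: [1.068, 1.293, -1.068]
contact_force: [-0.3, -0.2, 3.2]
gripper_width: 0.0215
```

```bash
python3 look.py 14; python3 - <<'E'
from h import *
c=calibration('scene'); d=np.load('pics/s14.npy'); P=cloud(c,d)
yaw=np.radians(11); xw=np.array([np.cos(yaw),np.sin(yaw)]); yw=np.array([-np.sin(yaw),np.cos(yaw)]); H=np.array([.7175,.088])
Q=P.reshape(-1,3); u=(Q[:,:2]-H)@xw; v=(Q[:,:2]-H)@yw
for lo in(-.125,-.1,-.07,-.04,-.02):
        k=(u>lo)&(u<lo+.02)&(abs(v)<.1)&(Q[:,2]>.08)&(Q[:,2]<.2)
        print(lo,k.sum(),np.percentile(Q[k,2],[20,50,80]).round(4))
a=cv2.imread('pics/w13.png')[0:60,180:380];b=cv2.imread('pics/w14.png')[0:60,180:380]
cv2.imwrite('pics/ab.png',cv2.resize(np.vstack([a,b]),None,fx=4,fy=4,interpolation=2))
E
```

```text
[0.46   0.0152 0.0744] 0.02142374074592932 [-0.5 -0.7  3.7] 13.65 -79.13044480557608
-0.125 158 [0.1113 0.1128 0.1144]
-0.1 184 [0.1107 0.112  0.1133]
-0.07 172 [0.1111 0.1124 0.1137]
-0.04 165 [0.1109 0.1121 0.1134]
-0.02 159 [0.1111 0.1122 0.1133]
```

View pics/ab.png

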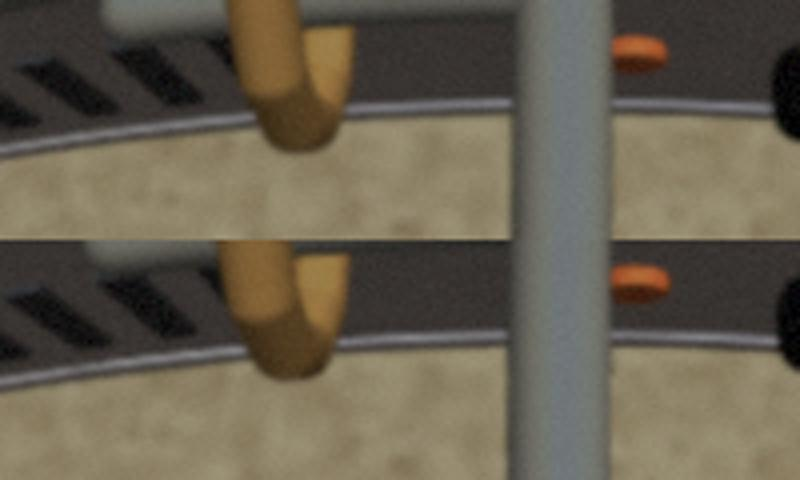

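The lid reads flat at 0.112 m front to back, so it is shut. The extra press only pitched the pole by about 2° in the grip. I'll centre the pin in the ring and slide it out.

Call:
{"api": "jog_arm", "payload": {"targets": [{"x":0,"y":0,"z":0.004,"ax":0,"ay":0,"az":0},{"x":0,"y":0,"z":0.009,"ax":0,"ay":0,"az":0},{"x":0,"y":0,"z":0.01,"ax":0,"ay":0,"az":0}]}}

```text
time_s: 13.95
eef_pos: [0.4598, 0.0152, 0.0849]
eef_rot: [1.068, 1.293, -1.068]
contact_force: [0.6, -0.8, -0.8]
gripper_width: 0.0211
```

Call:
{"api": "jog_arm", "payload": {"targets": [{"x":0.002,"y":-0.008,"z":0,"ax":0,"ay":0,"az":0},{"x":0.003,"y":-0.018,"z":0,"ax":0,"ay":0,"az":0},{"x":0.005,"y":-0.028,"z":0,"ax":0,"ay":0,"az":0},{"x":0.007,"y":-0.038,"z":0,"ax":0,"ay":0,"az":0},{"x":0.009,"y":-0.048,"z":0,"ax":0,"ay":0,"az":0}]}}

```text
time_s: 14.45
eef_pos: [0.4689, -0.034, 0.0842]
eef_rot: [1.068, 1.293, -1.069]
contact_force: [0.2, 0.3, -0.8]
gripper_width: 0.021
```

```bash
python3 look.py 15
```

```text
[ 0.4688 -0.0336  0.0842] 0.021073728676178793 [ 0.2  0.4 -1.1] 14.6 -79.21238612967109
```

View pics/w15.png

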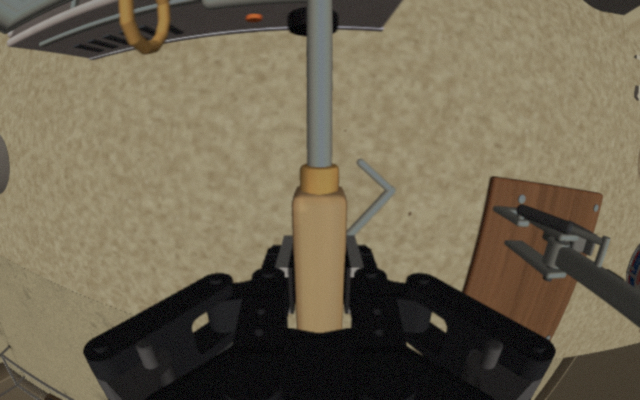

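View pics/s15.png

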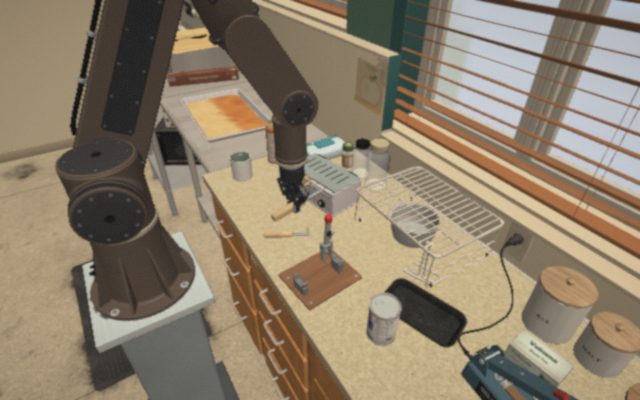

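Call:
{"api": "jog_arm", "payload": {"targets": [{"x":-0.01,"y":-0.002,"z":0.045,"ax":0,"ay":0,"az":0},{"x":-0.02,"y":-0.006,"z":0.092,"ax":0,"ay":0,"az":0},{"x":-0.025,"y":-0.02,"z":0.137,"ax":0,"ay":0,"az":-0.02},{"x":-0.03,"y":-0.065,"z":0.147,"ax":0,"ay":0,"az":-0.05},{"x":-0.04,"y":-0.11,"z":0.147,"ax":0,"ay":0,"az":-0.087}]}}

```text
time_s: 15.1
eef_pos: [0.4301, -0.1438, 0.2338]
eef_rot: [1.133, 1.252, -1.13]
contact_force: [1.7, -0.0, -1.3]
gripper_width: 0.021
```

Call:
{"api": "jog_arm", "payload": {"targets": [{"x":-0.003,"y":-0.045,"z":0,"ax":0,"ay":0,"az":0},{"x":-0.006,"y":-0.085,"z":0,"ax":0,"ay":0,"az":0},{"x":-0.01,"y":-0.115,"z":0,"ax":0,"ay":0,"az":0},{"x":-0.011,"y":-0.127,"z":0,"ax":0,"ay":0,"az":0},{"x":-0.011,"y":-0.127,"z":0,"ax":0,"ay":0,"az":0}]}}

```text
time_s: 15.6
eef_pos: [0.4175, -0.2707, 0.2311]
eef_rot: [1.135, 1.256, -1.135]
contact_force: [0.8, 0.6, -1.1]
gripper_width: 0.0214
```

```bash
python3 look.py 16; python3 - <<'E'
import cv2
im=cv2.imread('pics/s16.png')[150:330,240:440]; cv2.imwrite('pics/a.png',cv2.resize(im,None,fx=3,fy=3,interpolation=2))
E
```

```text
[ 0.4177 -0.2686  0.2311] 0.021376617678222836 [ 0.3 -0.1 -0.6] 15.75 -84.07577652364043
```

View pics/w16.png

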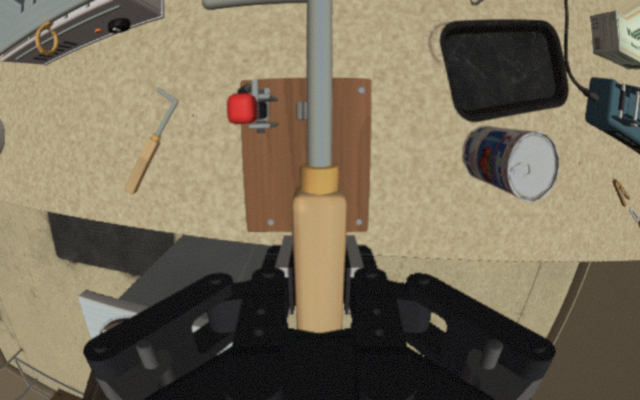

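View pics/a.png

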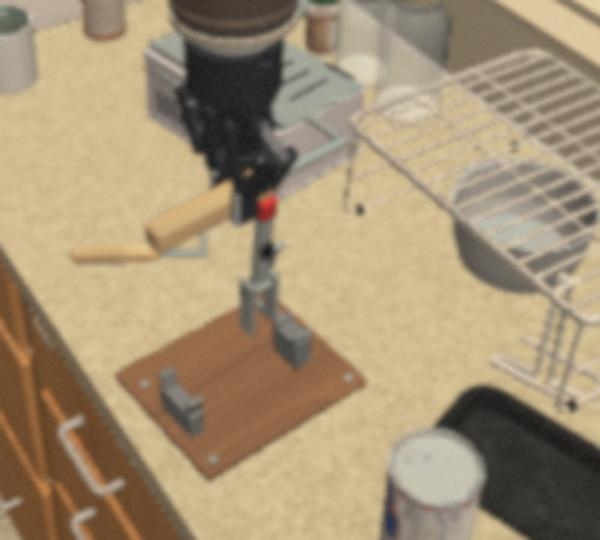

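```bash
python3 - <<'E'
from h import *
a=[cv2.imread(f'pics/w{k}.png')[0:30,195:345] for k in (6,7,14,16)]
cv2.imwrite('pics/ab.png',cv2.resize(np.vstack(a),None,fx=5,fy=4,interpolation=2))
# sensitivity
c,T=wcal(); Tt=T@np.linalg.inv(np.array(c['tool_from_camera'])); yaw=np.radians(6); px=np.array([np.cos(yaw),np.sin(yaw),0]); py=np.array([-np.sin(yaw),np.cos(yaw),0]); g=Tt[:3,3]+[0,0,.019]
for p in (0,.03,.06):
    q=px*np.cos(p)+np.array([0,0,np.sin(p)])
    print(p,np.round(wproj(c,T,g+.1165*q+.044*py),1),np.round(wproj(c,T,g+.1165*q),1),[np.round(wproj(c,T,g+.085*q+s*.005*py),1)for s in(-1,1)])
for k in(6,7,16):
    im=cv2.imread(f'pics/w{k}.png').astype(int); print(k,im[40,290:350:1,0].tolist())
E
```

```text
0 [213.3   3.7] [319.9  -3.6] [array([332.7,  69.9]), array([307.1,  69.9])]
0.03 [210.6   1.2] [319.9  -6.7] [array([333.,  69.]), array([306.8,  69. ])]
0.06 [207.8  -1.3] [319.9  -9.6] [array([333.3,  68.3]), array([306.6,  68.3])]
6 [59, 58, 61, 61, 60, 60, 60, 61, 67, 66, 67, 67, 64, 63, 63, 64, 60, 64, 65, 75, 89, 103, 111, 120, 130, 132, 140, 143, 148, 152, 158, 156, 159, 156, 157, 156, 154, 151, 149, 143, 137, 131, 118, 100, 75, 63, 65, 66, 68, 65, 64, 65, 64, 61, 63, 60, 57, 61, 59, 59]
7 [177, 180, 178, 180, 179, 176, 178, 177, 174, 176, 177, 174, 175, 179, 177, 176, 172, 150, 113, 81, 81, 90, 99, 105, 111, 115, 119, 124, 130, 129, 131, 132, 132, 131, 130, 128, 127, 125, 122, 113, 112, 105, 115, 145, 171, 174, 173, 176, 176, 175, 176, 172, 168, 157, 144, 133, 108, 85, 67, 57]
16 [135, 136, 132, 125, 126, 129, 130, 130, 131, 127, 122, 119, 118, 121, 121, 120, 98, 83, 84, 97, 106, 115, 119, 124, 130, 134, 139, 143, 147, 148, 151, 152, 147, 146, 147, 145, 142, 137, 136, 128, 124, 110, 115, 130, 133, 137, 133, 140, 133, 128, 124, 123, 125, 129, 125, 127, 124, 121, 119, 120]
```

View pics/ab.png

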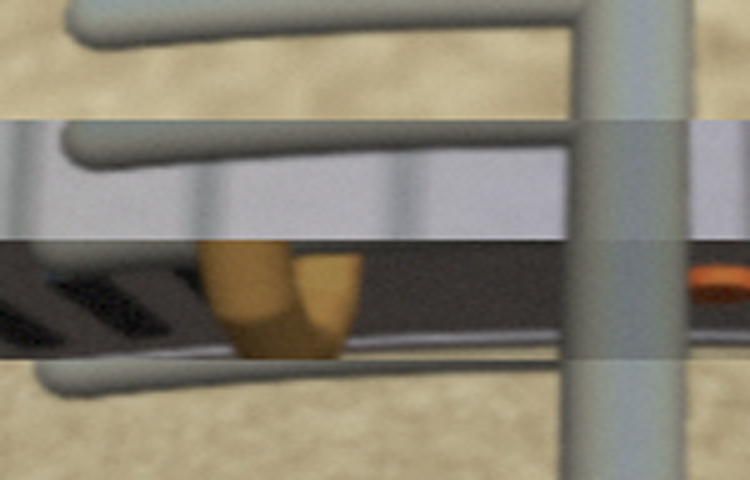

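Call:
{"api": "jog_arm", "payload": {"targets": [{"x":0,"y":0.001,"z":-0.045,"ax":-0.005,"ay":0.045,"az":0},{"x":0,"y":0.001,"z":-0.09,"ax":-0.005,"ay":0.045,"az":0},{"x":0,"y":0.001,"z":-0.13,"ax":-0.005,"ay":0.045,"az":0},{"x":0,"y":0.001,"z":-0.165,"ax":-0.005,"ay":0.045,"az":0},{"x":0,"y":0.001,"z":-0.17,"ax":-0.005,"ay":0.045,"az":0}]}}

```text
time_s: 16.25
eef_pos: [0.4161, -0.2662, 0.0584]
eef_rot: [1.108, 1.294, -1.167]
contact_force: [-0.4, -0.0, -0.5]
gripper_width: 0.021
```

```bash
python3 look.py 17; python3 - <<'E'
import cv2
im=cv2.imread('pics/s17.png')[210:320,260:400]; cv2.imwrite('pics/a.png',cv2.resize(im,None,fx=5,fy=5,interpolation=2))
E
```

```text
[ 0.4183 -0.2684  0.0622] 0.021154319745391552 [ 0.9  0.3 -0.8] 16.4 -84.05678343382688
```

View pics/w17.png

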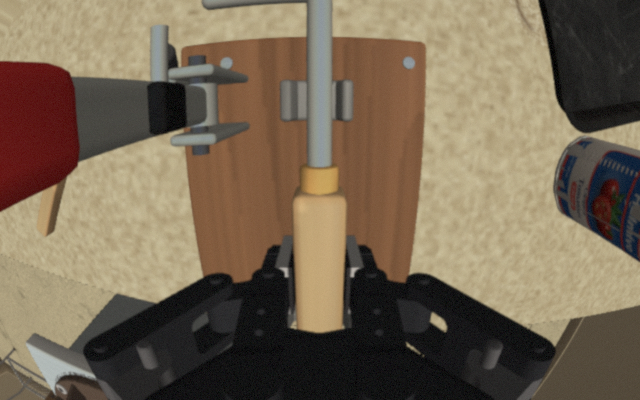

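View pics/a.png

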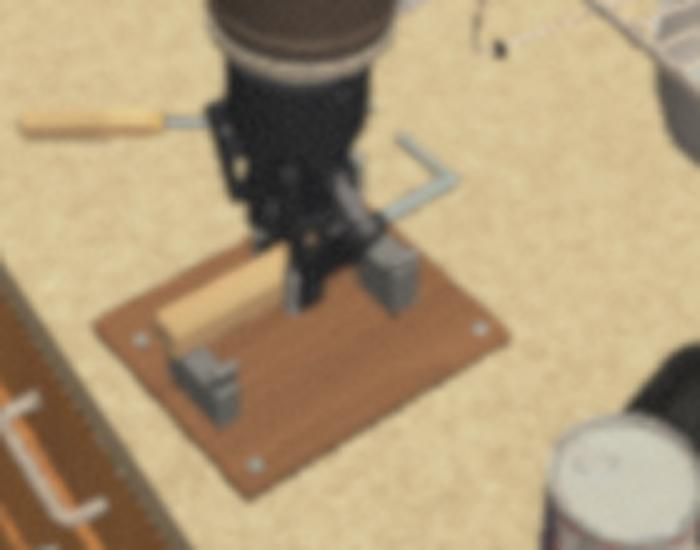

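Call:
{"api": "jog_arm", "payload": {"targets": [{"x":0,"y":0,"z":-0.01,"ax":0,"ay":0,"az":0},{"x":0,"y":0,"z":-0.02,"ax":0,"ay":0,"az":0},{"x":0,"y":0,"z":-0.027,"ax":0,"ay":0,"az":0},{"x":0,"y":0,"z":-0.029,"ax":0,"ay":0,"az":0},{"x":0,"y":0,"z":-0.029,"ax":0,"ay":0,"az":0}]}}

```text
time_s: 16.9
eef_pos: [0.4177, -0.2688, 0.0326]
eef_rot: [1.11, 1.287, -1.167]
contact_force: [-0.8, 1.5, 8.9]
gripper_width: 0.0213
```

```bash
python3 look.py 18; python3 - <<'E'
import cv2
im=cv2.imread('pics/s18.png')[210:320,260:400]; cv2.imwrite('pics/a.png',cv2.resize(im,None,fx=5,fy=5,interpolation=2))
E
```

```text
[ 0.4177 -0.2688  0.0326] 0.021062807140126368 [-1.4  2.7  8.1] 17.05 -84.12659424563587
```

View pics/w18.png

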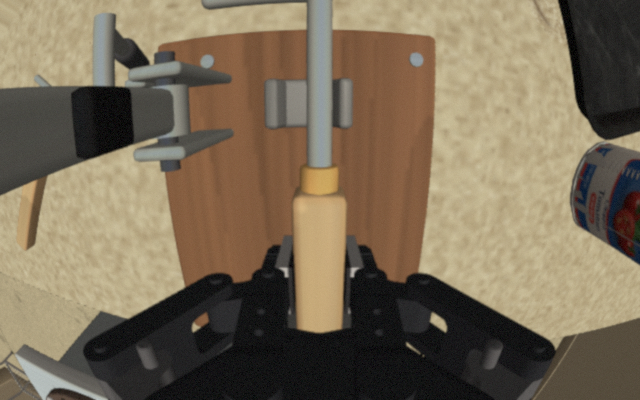

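View pics/a.png

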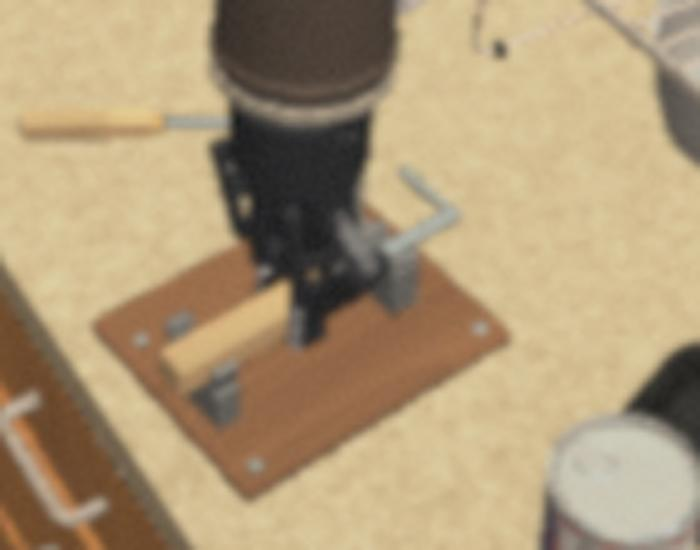

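The pole is down in both cradles at the same tool height as when I grasped it. I'll release and retreat straight up.

Call:
{"api": "jog_arm", "payload": {"targets": [{"x":0,"y":0,"z":0,"ax":0,"ay":0,"az":0},{"x":0,"y":0,"z":0,"ax":0,"ay":0,"az":0},{"x":0,"y":0,"z":0,"ax":0,"ay":0,"az":0},{"x":0,"y":0,"z":0,"ax":0,"ay":0,"az":0},{"x":0,"y":0,"z":0,"ax":0,"ay":0,"az":0}], "jaw": 1}}

```text
time_s: 17.55
eef_pos: [0.4178, -0.2689, 0.0322]
eef_rot: [1.109, 1.287, -1.167]
contact_force: [-0.4, 0.3, 0.5]
gripper_width: 0.0851
```

Call:
{"api": "jog_arm", "payload": {"targets": [{"x":0,"y":0,"z":0.02,"ax":0,"ay":0,"az":0},{"x":0,"y":0,"z":0.06,"ax":0,"ay":0,"az":0},{"x":0,"y":0,"z":0.11,"ax":0.005,"ay":-0.045,"az":0},{"x":0,"y":0,"z":0.16,"ax":0.005,"ay":-0.045,"az":0},{"x":0,"y":0,"z":0.2,"ax":0.005,"ay":-0.045,"az":0}]}}

```text
time_s: 18.05
eef_pos: [0.4176, -0.2689, 0.2351]
eef_rot: [1.133, 1.254, -1.133]
contact_force: [0.2, -1.0, -0.8]
gripper_width: 0.0852
```

```bash
python3 look.py 19; python3 - <<'E'
from h import *
im=cv2.imread('pics/s19.png')[130:320,240:440]; cv2.imwrite('pics/a.png',cv2.resize(im,None,fx=3,fy=3,interpolation=2))
E
```

```text
[ 0.4189 -0.2697  0.235 ] 0.08577996477675047 [-0.7  1.1 -0.4] 18.2 -84.11284207861387
```

View pics/w19.png

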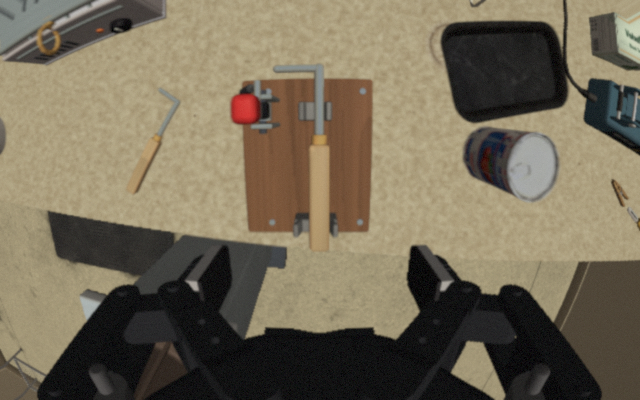

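View pics/a.png

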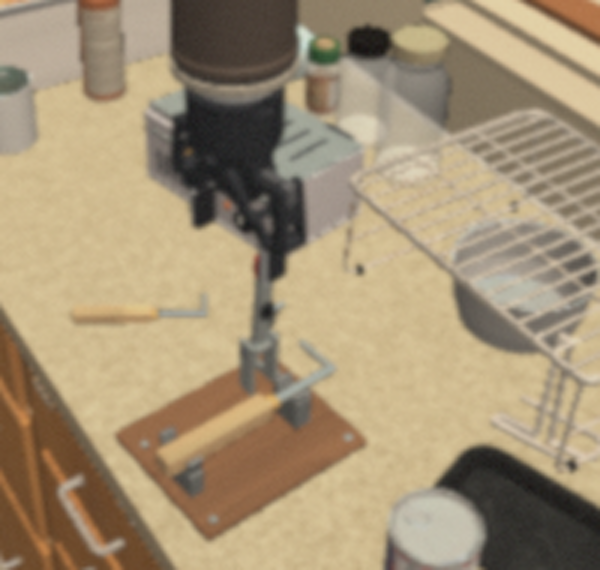

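```bash
python3 - <<'E'
from h import *
c,T=wcal()
a=watz(c,T,319,249,.061);b=watz(c,T,319.3,145,.061); k=watz(c,T,319.5,71,.055); t=watz(c,T,276,69,.054); print('before (.340,-.2735)->(.533,-.252)'); print(a,b,k,t,np.degrees(np.arctan2(*(k-a)[[1,0]])))
for n in('s0','s19','scene0'):
    try: d=np.load(f'pics/{n}.npy'); im=cv2.imread(f'pics/{n}.png')
    except Exception: continue
    cs=calibration('scene'); P=cloud(cs,d); h=cv2.cvtColor(im,cv2.COLOR_BGR2HSV)
    sl=np.zeros(d.shape,bool); sl[255:290,288:334]=1
    S=R.from_euler('z',np.radians(6.1)).as_matrix(); Q=(P-np.array([.418,-.267,0]))@S
    w=sl&(h[...,0]>8)&(h[...,0]<28)&(h[...,1]>60)&(Q[...,2]>.04)&(Q[...,2]<.08)&(abs(Q[...,1])<.02)
    q=Q[w]
    for lo in(-.08,-.05,-.02,.01): 
        m=(q[:,0]>lo)&(q[:,0]<lo+.03); print(n,lo,m.sum(),np.percentile(q[m,2],[50,90]).round(4),q[m,1].mean().round(4))
    x=np.percentile(q[:,0],[1,99]); print(x)
    if n=='s19':
        yaw=np.radians(11); xw=np.array([np.cos(yaw),np.sin(yaw)]); yw=np.array([-np.sin(yaw),np.cos(yaw)]); H=np.array([.7175,.088])
        G=P.reshape(-1,3); u=(G[:,:2]-H)@xw; v=(G[:,:2]-H)@yw
        for lo in(-.125,-.1,-.07,-.04):
            m=(u>lo)&(u<lo+.02)&(abs(v)<.1)&(G[:,2]>.08)&(G[:,2]<.13); print('lid',lo,m.sum(),np.median(G[m,2]).round(4))
E
```

```text
before (.340,-.2735)->(.533,-.252)
[ 0.3423667  -0.27799788  0.061     ] [ 0.45654508 -0.26643244  0.061     ] [ 0.53302834 -0.25871321  0.055     ] [ 0.53150318 -0.21378274  0.054     ] 5.775601512915292
s19 -0.08 114 [0.0602 0.0632] -0.0066
s19 -0.05 99 [0.0611 0.0634] -0.0087
s19 -0.02 104 [0.0606 0.0629] -0.0089
s19 0.01 84 [0.0607 0.0632] -0.0086
[-0.08110145  0.04682625]
lid -0.125 26 0.1125
lid -0.1 43 0.1119
lid -0.07 46 0.1123
lid -0.04 72 0.1118
scene0 -0.08 118 [0.0594 0.063 ] -0.0026
scene0 -0.05 103 [0.0604 0.0631] -0.005
scene0 -0.02 98 [0.0606 0.0626] -0.0044
scene0 0.01 92 [0.0604 0.0626] -0.0046
[-0.08032277  0.04697438]
```

```bash
python3 - <<'E'
from h import *
a=cv2.imread('pics/scene0.png').astype(int); b=cv2.imread('pics/s19.png').astype(int)
for n,(x,y,w,h) in dict(mug=(228,148,28,36),can=(264,118,20,48),tin=(362,288,44,60),look=(258,224,56,18)).items():
    print(n,abs(a[y:y+h,x:x+w]-b[y:y+h,x:x+w]).mean().round(2))
s=observe(); print(s['contact_force'].round(1),s['time_s']); print(finish_job())
E
```

```text
mug 12.47
can 12.22
tin 11.9
look 13.93
[-0.7  1.1 -0.4] 18.2
the job is handed in; nothing more can be done
None
```

The lid is shut and the pole is back in both cradles of its rest, the same way round as before. I handed the job in at about 18 s of the 66 s allowed; no verdict was reported.

**What I did**
- I gripped the red tab, swung the clamp arm past its dead point and released it. It stayed standing open.
- I took the pole out, put its pin through the ring, checked in the wrist view that it was through, and swung the lid down with the hook in the ring.
- I then slid the pin out sideways, laid the pole back and released it.

**Last checks**
- **Lid:** it reads flat at about 0.112 m from front to back.
- **Pole:** it lies level in both cradles, with its height and lengthwise position within about 1 mm of where they started.
- **Clamp and robot:** the clamp arm is still open. The gripper is clear above the rest, with no contact force beyond noise.

**What disagreed**
- **Sideways shift:** the pole lies about 4–5 mm to the −y side of where it started. That is about the play of the handle cradle and slightly more than I expected of the rod cradle.
- **Final press:** when I pressed the lid shut, the pole pitched about 2–3° in the grip. I tilted the tool to compensate before laying it down.
- **Surroundings:** I compared pictures of the mug, spray can, tin and small look-alike pole from before and after. The difference was about the same over all four (12–14 grey levels), so it shows no movement but does not prove there was none. By eye nothing looked moved.

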